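# Put away the pocket transmitters after an online talk

## Robot

A 7-joint arm with a two-finger parallel gripper is mounted at the origin on the work surface. World frame = base frame: x ahead of the robot, y to its left, z up, the work surface at z = 0. Lengths are in m, angles in rad, forces in N, time in s.
With the tool pointing down it reaches from about 0.4 to 0.925 m from the base axis. Payload 4.1 kg.
Tool frame: the origin (TCP) lies between the finger pads; the fingertips stand 17 mm ahead of it and the grasp point (between the pads) lies 2 mm behind it (robot.tip_reach is the distance from the TCP to the fingertips, in m); z points along the fingers, y is the direction in which the jaws open and shut (so a half turn about z gives the same grasp; the last joint's range is limited). The gripper opens to 85 mm and grips with 20 to 120 N. Pads are 22 mm wide; open, the fingers measure 114 mm over their backs; the gripper's body (76 mm by 85 mm) begins 54 mm behind the grasp point. The pads swing forward as they close: fully open they stand 13 mm farther back than shut.
Start: joints at [1.075, 0.398, 0.045, 1.537, -0.019, 1.207, -0.051], TCP at [0.251, -0.6, 0.222] pointing down, gripper open.
Joint ranges: [-2.82, 2.82], [-0.49, 2.23], [-1.37, 1.46], [0, 2.46], [-1.36, 4.5], [0.23, 2], [-2.94, 2.94]. Speed limits (rad/s): [2.57, 2.57, 3.14, 3.14, 3.14, 3.14, 3.14].

## Interface

Orientations are given as a unit quaternion [x, y, z, w].
In Python, from cell import robot, cams, order gives the robot as it stands.
- The arm moves only by the tool step_arm, never from a script. Its argument "deltas" is a list that holds one entry, the list of rows, each a list of 5 numbers: the shift along the tool's x, y, z in m, then the turn about the tool's z in rad, then the opening, from 0 (shut) to 1 (fully open). In form: [[[tx, ty, tz, roll, fingers], ...]]. A call has exactly 10 rows; each row shifts and turns the commanded pose from where the row before left it, along the tool's axes as they then stand; what a row does not reach is not made up. A row lasts 1/8 s, in which the tool goes at most 62.5 mm and 10.7 degrees, less where a joint would pass 70% of its speed; a pose out of reach is approached as far as the arm can. A call is refused whole if a number of a shift passes 0.0625 or a number of a turn 0.188, either way. A call with a gripper value outside its range is refused whole. The fingers move at their own pace and stop on an object; "squeeze" is the grip in N (left out, the last holds). Time passes only in rows, so rows that do not move let the fingers close, or fill a call up. It gives the time, the measured TCP pose, the force and the opening at its end, in the units of the state.
- robot.sense(): the state, without advancing time (a new reading comes with each control period).
- cams.camera(name): name is "scene" or "side" or "wrist"; returns a dict with "image" (400x640x3 uint8, red, green, blue), "vfov" (degrees; the focal length in pixels is half the picture's height over the tangent of half this angle, whatever the lens; pixels are square), "cx", "cy" (the principal point, pixels), "xyz" and "rotation" of the camera in the world; the wrist camera has in their place "T_tool_cam" (4x4, takes a point from camera to tool coordinates, whose origin is the TCP and whose axes are the flange's). Camera axes: x right, y up, looking along -z (the intrinsics and any distortion apply to the point x, -y, -z); pixel columns grow to the right and rows downward; lengths in m; the calibration is good to about 2 mm. A picture is of the moment at which its call begins: read the wrist's pose just before it. There is no depth.
- order.finish_job(): hands the job in, once; it reports no verdict.
The state is a dict: "time_s": time; "joint_positions": joint angles; "joint_velocities": joint speeds; "tau": joint torques, N m; "tool_pos": TCP position; "eef_rot": TCP orientation; "wrist_force": force on the tool from outside, world axes, zero at the start; "torque": the same for the moment, N m; "gripper_width": finger opening in m.
Only numpy, scipy, OpenCV 4.12 (cv2) and the standard library are available. Lean on these libraries where they do the work, as an engineer would, in place of code of your own. Each camera call takes 0.05 s, during which the arm holds its last target. There are 200 camera calls.

## Task

Put every pocket transmitter that stands on the desk upright into a pocket of its own in the carrier, pushed fully home; then slide the dock's lock to its end stop to free the carrier. Last, keeping it level, lift the loaded carrier out by its handle and hang it by the handle on the two-pronged hook of the stand, leaving it hanging still with all transmitters in it; leave the tape roll, mug and stapler alone.

Things in the scene. Friction and masses are not known exactly. Their poses are not given: they have to be found in the camera images.
- stand: Hook stand, fixed: steel base plate 270 x 170 x 10 mm, one post (208 mm tall, near face at x = +195 mm) and two parallel rods (prongs, 10 mm thick, centres at y = +-32 mm) reaching from the post along -x, tops 210 mm above the desk at the seat, rising 6 mm towards the post, ending in upturned tips at x = +21 mm. Nothing of the stand is higher than the tips. Origin on the desk; the seat is at x = +45 mm.
- hook_seat (a point): Where the CENTRE of the handle bar lies when hung: between the prongs, 215 mm above the desk. Level seat 12 mm to this side (-x) and 10 mm beyond it; tips' tops 13 mm above this point. Bring the bar in over the tips along +x (the bar along this point's y), then lower it; either way round. Axes as the stand's.
- carrier: Loose grey carrier, 0.4 kg; plate 204 (x) x 196 (y) x 22 mm with six pockets, a fixed upright handle, and a steel lug on its +x side (15 mm out, y = -25 mm). Origin at the centre of its underside, z up. It starts in the fixed black dock (8 mm plate, low rims, 3 mm play); the lock's tongue over the lug holds it down. Hung up, it swings a few seconds, and tilts up to 0.2 rad if one row is fuller.
- handle (a point): Centre of the carrier's handle bar, 150 mm above the carrier's underside. Bar 12 mm wide (carrier's x), 10 mm high, along the carrier's y; two uprights at y = +-62 mm leave 114 mm free between them, and 123 mm of free height between the bar's underside and the plate. Axes as the carrier's.
- lock (a joint): Carrier lock on the dock, in m: 0 = locked (tongue over the carrier's lug), grows as the grip slides along the dock's +y (the carrier's +y while it stands in the dock), 0.05 = unlocked, at its end stop. Slides at about 2 N and stays where it is left; the lug is free from about 0.035.
- lock_grip (a point): Centre of the top of the lock's upright grey grip, 28 mm (x) x 20 mm (y) x 42 mm high, its top 56 mm above the desk; it stands at the far side of the carrier, 147 mm along +x from the carrier's middle, on an aluminium track. x, y axes as the dock's.
- tape_roll: Roll of brown tape lying on the desk, 90 mm across, 48 mm high. Bystander: leave alone. Origin under its centre.
- mug: White mug, 76 mm across, 90 mm high. Bystander: leave alone. Origin under its centre.
- stapler: Grey and black stapler, 34 x 120 x 47 mm. Bystander: leave alone. Origin under its centre.
- pack1: Pocket transmitter, a black block standing upright, 46 (x) x 34 (y) x 44 mm high, 70 g, heavy at its foot; its lowest 2 mm (steel) are stepped in by 1 mm all round; a 9 mm stub aerial on top near the -x end. Origin at the centre of its underside, z up. Four to six of them are there; all alike, either way round fits any pocket. Absent: None.
- pack2: Pocket transmitter, a black block standing upright, 46 (x) x 34 (y) x 44 mm high, 70 g, heavy at its foot; its lowest 2 mm (steel) are stepped in by 1 mm all round; a 9 mm stub aerial on top near the -x end. Origin at the centre of its underside, z up. Four to six of them are there; all alike, either way round fits any pocket. Absent: None.
- pack3: Pocket transmitter, a black block standing upright, 46 (x) x 34 (y) x 44 mm high, 70 g, heavy at its foot; its lowest 2 mm (steel) are stepped in by 1 mm all round; a 9 mm stub aerial on top near the -x end. Origin at the centre of its underside, z up. Four to six of them are there; all alike, either way round fits any pocket. Absent: None.
- pack4: Pocket transmitter, a black block standing upright, 46 (x) x 34 (y) x 44 mm high, 70 g, heavy at its foot; its lowest 2 mm (steel) are stepped in by 1 mm all round; a 9 mm stub aerial on top near the -x end. Origin at the centre of its underside, z up. Four to six of them are there; all alike, either way round fits any pocket. Absent: None.
- pack5: Pocket transmitter, a black block standing upright, 46 (x) x 34 (y) x 44 mm high, 70 g, heavy at its foot; its lowest 2 mm (steel) are stepped in by 1 mm all round; a 9 mm stub aerial on top near the -x end. Origin at the centre of its underside, z up. Four to six of them are there; all alike, either way round fits any pocket. Absent: None.
- pack6: Pocket transmitter, a black block standing upright, 46 (x) x 34 (y) x 44 mm high, 70 g, heavy at its foot; its lowest 2 mm (steel) are stepped in by 1 mm all round; a 9 mm stub aerial on top near the -x end. Origin at the centre of its underside, z up. Four to six of them are there; all alike, either way round fits any pocket. Absent: None.
- pocket1 (a point): Centre of the floor of a pocket in the carrier; opening 49 (x) x 37 (y) mm, 14 mm deep, so that a seated transmitter stands 30 mm proud of the carrier's top. This floor is 8 mm above the carrier's underside. Pockets are at x = +-70 mm, y = -65, 0, +65 mm of the carrier. Axes as the carrier's.
- pocket2 (a point): Centre of the floor of a pocket in the carrier; opening 49 (x) x 37 (y) mm, 14 mm deep, so that a seated transmitter stands 30 mm proud of the carrier's top. This floor is 8 mm above the carrier's underside. Pockets are at x = +-70 mm, y = -65, 0, +65 mm of the carrier. Axes as the carrier's.
- pocket3 (a point): Centre of the floor of a pocket in the carrier; opening 49 (x) x 37 (y) mm, 14 mm deep, so that a seated transmitter stands 30 mm proud of the carrier's top. This floor is 8 mm above the carrier's underside. Pockets are at x = +-70 mm, y = -65, 0, +65 mm of the carrier. Axes as the carrier's.
- pocket4 (a point): Centre of the floor of a pocket in the carrier; opening 49 (x) x 37 (y) mm, 14 mm deep, so that a seated transmitter stands 30 mm proud of the carrier's top. This floor is 8 mm above the carrier's underside. Pockets are at x = +-70 mm, y = -65, 0, +65 mm of the carrier. Axes as the carrier's.
- pocket5 (a point): Centre of the floor of a pocket in the carrier; opening 49 (x) x 37 (y) mm, 14 mm deep, so that a seated transmitter stands 30 mm proud of the carrier's top. This floor is 8 mm above the carrier's underside. Pockets are at x = +-70 mm, y = -65, 0, +65 mm of the carrier. Axes as the carrier's.
- pocket6 (a point): Centre of the floor of a pocket in the carrier; opening 49 (x) x 37 (y) mm, 14 mm deep, so that a seated transmitter stands 30 mm proud of the carrier's top. This floor is 8 mm above the carrier's underside. Pockets are at x = +-70 mm, y = -65, 0, +65 mm of the carrier. Axes as the carrier's.
Things that resemble listed ones, but are neither listed nor needed, are in the scene too. Leave any purple or yellow look-alike of the pack3 alone.

How it is judged:
By the outcome, as a careful person would: the job done as asked, in the order asked, and still so for the second after the job is handed in, with the robot touching nothing.
Of pack1, pack2, pack3, pack4, pack5, pack6 only 4 to 6 are there at a start; the rules pass over those that are not, and their reading is None.
At some moment in a run one of pack1, pack2, pack3, pack4, pack5, pack6 may be knocked a few centimetres aside while the robot is not near it.
It also fails if it takes over 210 s, if anything falls off the work surface, if the arm or the gripper's body presses on something with over 40 N, if the wrist force passes 120 N, or if a joint passes its speed limit or range.

## Working session

There is one attempt and no reset: what is moved stays moved. The work goes in short steps, Python scripts to look and compute and a tool call to move; the robot and the scene stay as the last step left them, time stands still between calls to the robot, and variables do not carry over. Pictures are saved under pics/ and viewed, about 12 in all and at most 16, crops included, and the job is handed in when it is done.

Besides the shell and the picture viewer there is one more tool, called after "Request:" by a JSON object that holds its "op" and its "data", one argument or row to a line. step_arm: Moves the arm, as the interface text tells. Its arguments: {"type":"object","properties":{"deltas":{"type":"array","items":{"type":"array","items":{"type":"array","items":{"type":"number"}}}},"squeeze":{"type":"number"}},"required":["deltas"]}

```bash
ls; mkdir -p pics; python3 - <<'E'
from cell import robot, cams, order
import cv2,numpy as np
print(robot.sense(), robot.tip_reach)
for n in ("scene","side","wrist"):
    c=cams.camera(n); cv2.imwrite(f"pics/{n}0.png",c["image"][:,:,::-1])
    print(n,{k:(v.tolist() if hasattr(v,'tolist') else v) for k,v in c.items() if k!="image"})
a=[cv2.imread(f"pics/{n}0.png") for n in ("scene","side")]
E
```

```text
pics
{'time_s': 0.0, 'joint_positions': array([ 1.07502069,  0.39917133,  0.04500846,  1.53790046, -0.01867913,
        1.20687068, -0.05069453]), 'joint_velocities': array([-3.28997139e-04, -2.70118229e-03,  1.86872468e-03, -9.96338950e-04,
       -7.00226644e-04, -1.94331624e-03,  3.08201143e-06]), 'tau': array([-8.72281635e-04, -4.75130689e+01,  1.36410523e+00, -2.54222989e+01,
        1.15471621e-02,  9.37487668e-03,  1.77578545e-05]), 'tool_pos': array([ 0.25096444, -0.59888933,  0.22096721]), 'eef_rot': array([ 9.80370546e-01,  1.97161513e-01, -2.59559525e-04, -9.28942637e-04]), 'wrist_force': array([-0.11539853, -0.57464027,  0.30632997]), 'torque': array([-0.01601857, -0.06493965,  0.05141457]), 'gripper_width': 0.0855777792742115} 0.017
scene {'vfov': 51.75380279055787, 'cx': 323.19619051060823, 'cy': 195.87138420522663, 'xyz': [1.0581623189729141, 0.4899745559658639, 1.0767592033822155], 'rotation': [0.12605890343587892, 0.2901119231069475, 0.8766135763776487, 0.3626194460396747]}
side {'vfov': 49.47038238539835, 'cx': 322.77767386936614, 'cy': 193.6732625958405, 'xyz': [-0.2604567042490994, 0.9135296153392662, 1.0596253955480845], 'rotation': [-0.15384569256006647, 0.42104016475716843, 0.8324462824099679, -0.3257143985822455]}
wrist {'vfov': 69.73101639072158, 'cx': 319.5370355356145, 'cy': 200.00798248258522, 'T_tool_cam': [[-0.0012955320138749562, 0.9641660978765376, 0.2652961690306321, 0.06649954582108691], [0.9999990389383133, 0.0013800803887051897, -0.00013228971407060124, -0.0010458268754056643], [-0.0004936792974825435, 0.26529574267908906, -0.9641669591917679, -0.15276943167114068], [0.0, 0.0, 0.0, 1.0]]}
```

View pics/scene0.png

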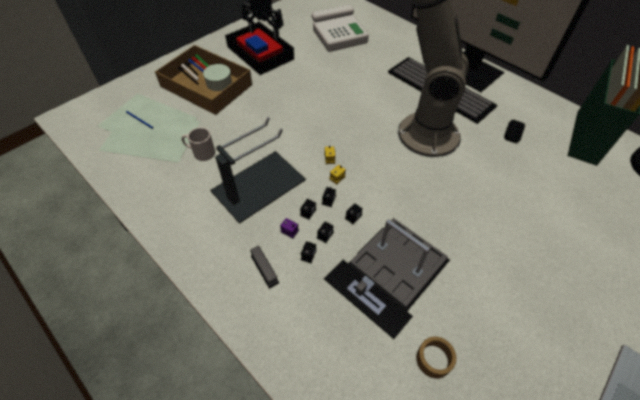

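View pics/side0.png

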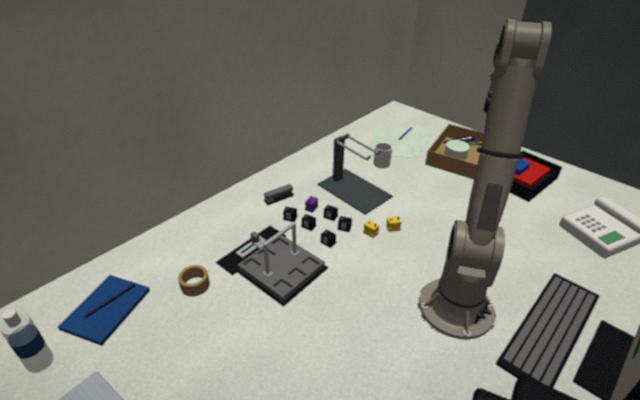

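The scene view shows five black packs at (329,196), (308,208), (354,213), (325,231) and (308,252), plus a purple block at (289,228) and yellow ones at (330,153) and (337,174). The carrier handle runs (390,222)–(432,248), with the lock near (365,292). The side view also shows five black packs: (290,214), (308,222), (331,212), (344,224) and (328,239).

```bash
cat > h.py <<'E'
from cell import robot, cams, order
import cv2,numpy as np
from scipy.spatial.transform import Rotation as R
np.set_printoptions(precision=4,suppress=True)
def shot(n,save=None):
    s=robot.sense(); c=cams.camera(n)
    c["f"]=200/np.tan(np.radians(c["vfov"]/2))
    if n=="wrist":
        T=np.eye(4);T[:3,:3]=R.from_quat(s["eef_rot"]).as_matrix();T[:3,3]=s["tool_pos"]
        T=T@np.array(c["T_tool_cam"]); c["R"],c["p"]=T[:3,:3],T[:3,3]
    else:
        r=np.array(c["rotation"]); c["R"]=R.from_quat(r).as_matrix() if r.size==4 else r; c["p"]=np.array(c["xyz"])
    if save:
        cv2.imwrite(f"pics/{save}.png",c["image"][:,:,::-1])
        np.savez(f"pics/{save}.npz",**{k:c[k] for k in("image","R","p","f","cx","cy")})
    return c
def load(save): return dict(np.load(f"pics/{save}.npz"))
def ray(c,uv):
    uv=np.atleast_2d(uv).astype(float)
    d=np.c_[(uv[:,0]-c["cx"])/c["f"],-(uv[:,1]-c["cy"])/c["f"],-np.ones(len(uv))]@c["R"].T
    return d/np.linalg.norm(d,axis=1)[:,None]
def plane(c,uv,z):
    d=ray(c,uv); return c["p"]+d*((z-c["p"][2])/d[:,2])[:,None]
def proj(c,P):
    q=(np.atleast_2d(P)-c["p"])@c["R"]; return np.c_[c["cx"]-c["f"]*q[:,0]/q[:,2],c["cy"]+c["f"]*q[:,1]/q[:,2]]
def tri(obs):  # [(cam,uv),...] -> point, rms mm
    A=np.zeros((3,3));b=np.zeros(3);M=[]
    for c,uv in obs:
        d=ray(c,uv)[0];m=np.eye(3)-np.outer(d,d);A+=m;b+=m@c["p"];M.append((m,c["p"]))
    X=np.linalg.solve(A,b); return X,1e3*max(np.linalg.norm(m@(X-p)) for m,p in M)
E
python3 - <<'E'
from h import *
s=shot("scene","s0");d=shot("side","d0")
print("packs scene\n",plane(s,[(329,196),(308,208),(354,213),(325,231),(308,252)],.022))
print("packs side\n",plane(d,[(290,214),(308,222),(331,212),(344,224),(328,239)],.022))
print("handle",tri([(s,(390,222)),(d,(294,227))]),tri([(s,(432,248)),(d,(258,241))]))
print("plate corners scene",plane(s,[(392,220),(447,261),(408,335),(326,276)],.02))
print("rod tips?",tri([(s,(268,120)),(d,(376,153))]),tri([(s,(280,132)),(d,(366,157))]), "postTop",tri([(s,(225,155)),(d,(340,138))]))
print("tape",plane(s,[(437,357)],.04),"lockgrip",plane(s,[(363,284)],.056))
E
```

```text
packs scene
 [[ 0.4765 -0.0468  0.022 ]
 [ 0.5567 -0.0602  0.022 ]
 [ 0.4684  0.054   0.022 ]
 [ 0.579   0.0368  0.022 ]
 [ 0.6649  0.0524  0.022 ]]
packs side
 [[ 0.6631  0.0506  0.022 ]
 [ 0.5822  0.0375  0.022 ]
 [ 0.5593 -0.0643  0.022 ]
 [ 0.4788 -0.0449  0.022 ]
 [ 0.4679  0.0555  0.022 ]]
handle (array([0.4931, 0.1946, 0.1506]), np.float64(0.3962716862048186)) (array([0.4998, 0.3312, 0.1817]), np.float64(3.6271591089034376))
plate corners scene [[0.4035 0.1531 0.02  ]
 [0.4011 0.3542 0.02  ]
 [0.6497 0.406  0.02  ]
 [0.6812 0.1419 0.02  ]]
rod tips? (array([ 0.5154, -0.2673,  0.2182]), np.float64(7.005622455222676)) (array([ 0.5214, -0.2088,  0.2198]), np.float64(2.1588748732897622)) postTop (array([ 0.6875, -0.2558,  0.2134]), np.float64(0.581602192514407))
tape [[0.6499 0.4907 0.04  ]] lockgrip [[0.6406 0.2398 0.056 ]]
```

Request:
{"op": "step_arm", "data": {
  "deltas": [
    [[0, 0, -0.05, 0.132, 1], [0, 0, -0.05, 0.132, 1], [0, 0, -0.03, 0.132, 1], [0.019, -0.054, 0, 0, 1], [0.019, -0.054, 0, 0, 1], [0.019, -0.054, 0, 0, 1], [0.019, -0.054, 0, 0, 1], [0.019, -0.054, 0, 0, 1], [0.019, -0.054, 0, 0, 1], [0.019, -0.054, 0, 0, 1]]
  ]
}}

```text
time_s: 1.5
tool_pos: [0.3842, -0.2195, 0.3522]
eef_rot: [1.0, 0.0, 0.0, 0.0]
wrist_force: [0.8, 0.2, -0.0]
gripper_width: 0.0852
```

Request:
{"op": "step_arm", "data": {
  "deltas": [
    [[0.019, -0.054, 0, 0, 1], [0.019, -0.054, 0, 0, 1], [0.019, -0.054, 0, 0, 1], [0.019, -0.054, 0, 0, 1], [0.019, -0.054, 0, 0, 1], [0.019, -0.054, 0, 0, 1], [0, 0, 0, 0, 1], [0, 0, 0, 0, 1], [0, 0, 0, 0, 1], [0, 0, 0, 0, 1]]
  ]
}}

```text
time_s: 2.75
tool_pos: [0.4976, 0.1014, 0.3521]
eef_rot: [1.0, -0.001, 0.0, 0.0]
wrist_force: [0.1, -0.5, 0.5]
gripper_width: 0.0855
```

```bash
python3 - <<'E'
from h import *
print(robot.sense())
c=shot("wrist","w1")
E
```

```text
{'time_s': 2.75, 'joint_positions': array([ 0.2425,  0.0899, -0.5689,  1.6563,  0.0497,  1.4096, -1.9048]), 'joint_velocities': array([-0.0019,  0.0009, -0.009 , -0.0037, -0.0012, -0.0004, -0.0007]), 'tau': array([ -0.0623, -28.844 ,  -1.1507, -26.8328,   0.0133,  -0.0005,
         0.0014]), 'tool_pos': array([0.4976, 0.1014, 0.3521]), 'eef_rot': array([ 1.    , -0.0008,  0.0002,  0.0003]), 'wrist_force': array([ 0.1095, -0.5249,  0.4779]), 'torque': array([-0.023 , -0.0433,  0.0446]), 'gripper_width': 0.08546961009358052}
```

View pics/w1.png

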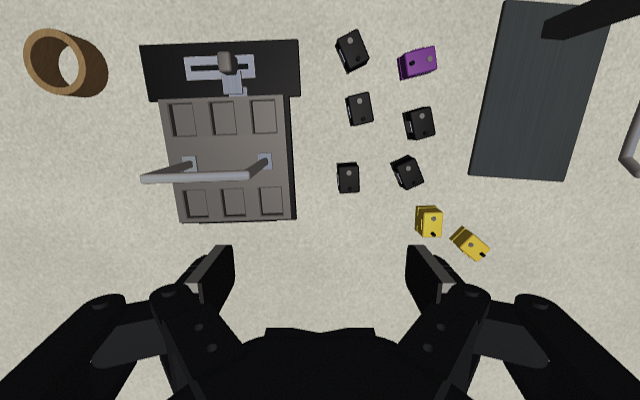

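The view shows five black packs at (351,50), (360,108), (420,123), (348,177) and (407,172). The six pockets, the handle (141,179)–(248,176) and the lock grip (227,62) are also visible. The stand is at right, nearly axis-aligned. Next I take a second wrist view, above the carrier.

Request:
{"op": "step_arm", "data": {
  "deltas": [
    [[-0.02, -0.052, 0.017, 0, 1], [-0.02, -0.052, 0.017, 0, 1], [-0.018, -0.052, 0.017, 0, 1], [0, 0, 0, 0, 1], [0, 0, 0, 0, 1], [0, 0, 0, 0, 1], [0, 0, 0, 0, 1], [0, 0, 0, 0, 1], [0, 0, 0, 0, 1], [0, 0, 0, 0, 1]]
  ]
}}

```text
time_s: 4.05
tool_pos: [0.4395, 0.2586, 0.301]
eef_rot: [1.0, 0.0, 0.0, 0.0]
wrist_force: [0.7, 0.7, -0.3]
gripper_width: 0.0855
```

```bash
python3 - <<'E'
from h import *
c=shot("wrist","w2"); print(c["p"])
im=cv2.imread("pics/w2.png"); cv2.imwrite("pics/w2z.png",cv2.resize(im[:260,120:520],(800,520),interpolation=cv2.INTER_CUBIC))
E
```

```text
[0.5057 0.2593 0.4538]
```

View pics/w2z.png

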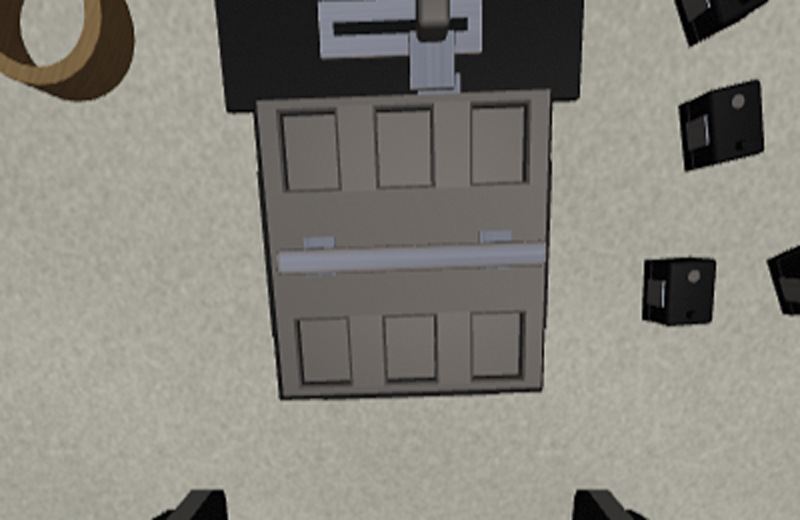

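The zoomed view shows the carrier top's corners at zoom pixels (257,102), (549,91), (542,389), (281,398). The pockets are clear, the bar spans (278,263)–(545,252), and the lock grip is at (432,20) with its slot free to the left (+y).

```bash
cat >> h.py <<'E'
def rect(P):  # xy points(m) -> centre, long-axis yaw, sizes
    (cx,cy),(w,h),a=cv2.minAreaRect((P[:,:2]*1000).astype(np.float32))
    if w<h: w,h,a=h,w,a+90
    a=(a+90)%180-90
    return np.array([cx,cy])/1e3,a,(w,h)
def blobs(mask,lo,hi):
    cs,_=cv2.findContours(mask.astype(np.uint8),cv2.RETR_EXTERNAL,cv2.CHAIN_APPROX_NONE)
    return [k[:,0,:] for k in cs if lo<cv2.contourArea(k)<hi]
def packs(c,z=.044):
    g=c["image"].max(2); out=[]
    for k in blobs(g<75,120,6000):
        if k[:,1].max()>250 : continue
        col=c["image"][k[:,1],k[:,0]].mean(0)
        r=rect(plane(c,k,z)); ctr=k.mean(0)
        if 28<r[2][1]<75 and r[2][0]<85: out.append((ctr,r,col))
    return out
E
python3 - <<'E'
from h import *
def z2(x,y): return ((x+.5)/2-.5+120,(y+.5)/2-.5)
w1,w2=load("w1"),load("w2")
top=[z2(257,102),z2(549,91),z2(542,389),z2(281,398)]
P=plane(w2,top,.030);print("corners",P,"centre",P.mean(0),[np.linalg.norm(P[i]-P[i-1]) for i in range(4)])
print("w2 corner pix",np.array(top),"\n pred in w1",proj(w1,P))
print("yaw of edges deg",[np.degrees(np.arctan2(*(P[j]-P[i])[[1,0]])) for i,j in((3,0),(2,1),(1,0),(2,3))])
b=[z2(278,263),z2(545,252)];print("bar at z=.163",plane(w2,b,.163))
for n,c in(("w1",w1),("w2",w2)):
  im=c["image"].astype(int);m=(im.max(2)>70)&(im.max(2)<135)
  for k in blobs(m,3000,40000):
    if k[:,1].max()<255: print(n,"plate blob",rect(plane(c,k,.03)),k.min(0),k.max(0))
  for p in packs(c): print(n,p)
E
```

```text
corners [[0.5966 0.3547 0.03  ]
 [0.6031 0.1595 0.03  ]
 [0.3982 0.1509 0.03  ]
 [0.3912 0.3499 0.03  ]] centre [0.4973 0.2538 0.03  ] [np.float64(0.20540835986102043), np.float64(0.1952300937929927), np.float64(0.20511806692194184), np.float64(0.19921873796708425)]
w2 corner pix [[248.25  50.75]
 [394.25  45.25]
 [390.75 194.25]
 [260.25 198.75]] 
 pred in w1 [[157.8114  99.842 ]
 [282.3425  95.0321]
 [291.6709 219.4325]
 [178.2975 223.526 ]]
yaw of edges deg [np.float64(1.3170437469930825), np.float64(2.4302943878824634), np.float64(91.92513744006278), np.float64(92.00759207978058)]
bar at z=.163 [[0.4961 0.3192 0.163 ]
 [0.5012 0.1879 0.163 ]]
w1 plate blob (array([0.4974, 0.2779]), -87.73823738098145, (250.77842712402344, 206.79061889648438)) [140  94] [293 223]
w1 (array([347.8085, 177.1064]), (array([0.4749, 0.0557]), 4.527298450469971, (50.33319091796875, 34.718544006347656)), array([30.9894, 30.5106, 30.117 ]))
w1 (array([406.9894, 172.0319]), (array([ 0.4833, -0.0399]), 25.907974243164062, (54.089691162109375, 39.522987365722656)), array([39.5957, 38.9468, 37.5532]))
w1 (arr
[... 1915 characters left out ...]
216278076172, 38.82295227050781)), array([60.1857, 57.4286, 55.7143]))
w2 (array([480.75  ,  62.6736]), (array([0.5794, 0.0488]), -76.89595985412598, (52.38832473754883, 45.037227630615234)), array([27.4653, 27.1111, 26.1875]))
w2 (array([548.7068,  15.3008]), (array([ 0.6398, -0.0346]), -78.92995929718018, (54.273414611816406, 31.827592849731445)), array([43.1128, 22.5789, 51.9248]))
w2 (array([166.019 ,  29.0949]), (array([0.6167, 0.4549]), -48.33802032470703, (80.97920227050781, 37.71302032470703)), array([52.3734, 38.6266, 24.2785]))
w2 (array([122.3333,  13.3838]), (array([0.6331, 0.5082]), 2.3356728553771973, (36.82522964477539, 31.074647903442383)), array([52.6364, 39.2626, 25.1212]))
```

Request:
{"op": "step_arm", "data": {
  "deltas": [
    [[-0.002, 0.057, 0, 0, 1], [-0.002, 0.057, 0, 0, 1], [-0.003, 0.057, 0.05, 0, 1], [-0.003, 0.058, 0.05, 0, 1], [0, 0, 0, 0, 1], [0, 0, 0, 0, 1], [0, 0, 0, 0, 1], [0, 0, 0, 0, 1], [0, 0, 0, 0, 1], [0, 0, 0, 0, 1]]
  ]
}}

```text
time_s: 5.35
tool_pos: [0.4308, 0.0506, 0.2192]
eef_rot: [1.0, 0.001, 0.0, 0.0]
wrist_force: [-0.5, -0.5, 0.7]
gripper_width: 0.0855
```

```bash
cat >> h.py <<'E'
def tops(c,z=.044):
    """pack poses: long-axis yaw, then far edges (from camera nadir) minus half sizes"""
    im=c["image"].astype(int); out=[]
    for k in blobs(im.max(2)<78,150,9000):
        if k[:,1].max()>245 or k.min()<2 or k[:,0].max()>637: continue
        P=plane(c,k,z)[:,:2]; m=np.zeros(im.shape[:2],np.uint8); cv2.drawContours(m,[k.reshape(-1,1,2)],-1,1,-1)
        px=im[m>0]; sat=np.median(px.max(1)-px.min(1))
        ctr,a,wh=rect(P)
        if wh[1]<25 or wh[0]>90: continue
        r=np.radians(a); best=None
        for add,(L,W) in((0,(.046,.034)),(90,(.034,.046))):
            th=r; U=np.array([[np.cos(th),np.sin(th)],[-np.sin(th),np.cos(th)]])
            q=(P-c["p"][:2])@U.T; cc=[]
            over=0
            for i,S in enumerate((L,W)):
                lo,hi=q[:,i].min(),q[:,i].max(); over=min(over,hi-lo-S)
                m_=(lo+hi)/2; d=abs(m_)
                cc.append(m_ if hi-lo-S<.002 else (hi-S/2 if m_>0 else lo+S/2))
            if best is None or over>best[0]+.003: best=(over,U.T@np.array(cc)+c["p"][:2],(a+add+90)%180-90)
        out.append((k.mean(0),best[1],best[2],wh,sat))
    return out
E
python3 - <<'E'
from h import *
c=shot("wrist","w3"); print(c["p"])
for t in tops(c): print(t)
print("w1");
for t in tops(load("w1")): print(t)
E
```

```text
[0.497  0.0514 0.3719]
(array([ 96.4126, 185.6713]), array([0.4271, 0.3056]), 5.364250183105469, (50.7672119140625, 35.677635192871094), np.float64(3.0))
(array([149.4207, 184.7862]), array([0.4297, 0.2442]), 4.136392116546631, (49.946781158447266, 36.011966705322266), np.float64(3.0))
(array([203.1769, 184.5374]), array([0.4326, 0.1814]), 1.9718807935714722, (48.58720016479492, 36.746131896972656), np.float64(3.0))
(array([316.9091, 143.6061]), array([0.472 , 0.0544]), 3.6856532096862793, (45.048500061035156, 33.6975212097168), np.float64(2.0))
(array([402.146 , 135.9124]), array([ 0.4804, -0.0445]), 25.833866119384766, (48.85884475708008, 40.1133918762207), np.float64(2.0))
(array([419.2761,  60.773 ]), array([ 0.5592, -0.0573]), 16.043169021606445, (45.86543273925781, 44.37324905395508), np.float64(1.0))
(array([62.3218, 46.6034]), array([0.5657, 0.3131]), 1.587670087814331, (49.42698669433594, 38.65967559814453), np.float64(3.0))
(array([121.6705,  43.7273]), array([0.5677, 0.2506]), 1.9501546621322632, (49.36305618286133, 38.41481399536133), np.float64(3.0))
(array([180.9831,  4
[... 613 characters left out ...]
43.46932601928711), np.float64(1.0))
(array([359.1287, 108.7228]), array([0.5819, 0.0396]), 13.259994506835938, (44.476951599121094, 37.210052490234375), np.float64(2.0))
(array([408.1913,  69.3043]), array([ 0.6445, -0.0366]), -76.84986686706543, (45.73609924316406, 32.960575103759766), np.float64(25.0))
(array([49.8676, 61.25  ]), array([0.6623, 0.5053]), -11.756614685058594, (67.2595443725586, 52.3293571472168), np.float64(30.0))
(array([86.9883, 67.1871]), array([0.661 , 0.4525]), -10.348190307617188, (85.16783905029297, 57.123626708984375), np.float64(31.0))
(array([351.7196,  50.7664]), array([0.6643, 0.053 ]), 25.856220245361328, (48.8688850402832, 38.98265838623047), np.float64(1.0))
```

View pics/w3.png

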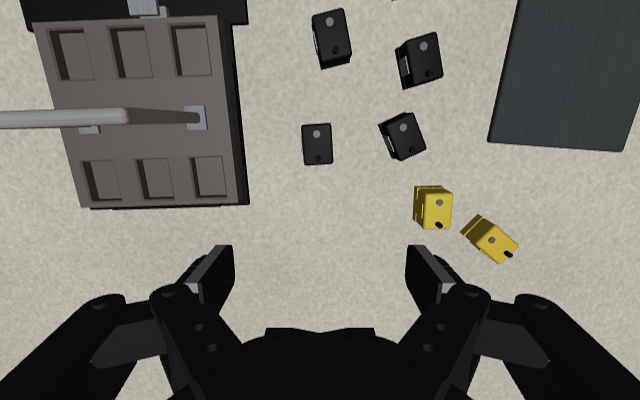

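The view shows pack P3 almost exactly below the camera at (317,144), with P1 at (402,136), P2 at (419,61) and P4 at (331,38). Their positions agree with the earlier view to about 1 mm. Long rows came up a little short, so I will use smaller ones. Now grasping P3.

Request:
{"op": "step_arm", "data": {
  "deltas": [
    [[0.021, -0.002, 0.02, 0, 1], [0.02, -0.002, 0.035, 0, 1], [0, 0, 0.035, -0.065, 1], [0, 0, 0.035, 0, 1], [0, 0, 0.03, 0, 1], [0, 0, 0.018, 0, 1], [0, 0, 0.01, 0, 1], [0, 0, 0, 0, 1], [0, 0, 0, 0, 1], [0, 0, 0, 0, 0.3]]
  ],
  "squeeze": 40
}}

```text
time_s: 6.65
tool_pos: [0.4725, 0.0545, 0.0368]
eef_rot: [0.999, 0.033, 0.001, 0.0]
wrist_force: [-0.2, 0.3, -0.4]
gripper_width: 0.0698
```

Request:
{"op": "step_arm", "data": {
  "deltas": [
    [[0, 0, 0, 0, 0], [0, 0, 0, 0, 0], [0, 0, 0, 0, 0], [0, 0, 0, 0, 0], [0, 0, 0, 0, 0], [0, 0, 0, 0, 0], [0, 0, 0, 0, 0], [0, 0, 0, 0, 0], [0, 0, 0, 0, 0], [0, 0, 0, 0, 0]]
  ]
}}

```text
time_s: 7.9
tool_pos: [0.4718, 0.0544, 0.036]
eef_rot: [0.999, 0.033, 0.0, 0.0]
wrist_force: [-0.5, -0.0, -0.5]
gripper_width: 0.0002
```

```bash
python3 - <<'E'
from h import *
s=robot.sense(); print(s["tool_pos"],s["wrist_force"],s["gripper_width"],s["joint_positions"],R.from_quat(s["eef_rot"]).as_euler("xyz"))
c=shot("wrist","w4")
cv2.imwrite("pics/w4z.png",cv2.resize(c["image"][100:400,120:520,::-1],(800,600),interpolation=cv2.INTER_CUBIC))
E
```

```text
[0.4718 0.0544 0.036 ] [-0.491  -0.0054 -0.5155] 0.00015042595171687706 [ 0.2166  0.3624 -0.493   2.1109  0.2561  0.7248 -1.9474] [3.1414 0.     0.0659]
```

View pics/w4z.png

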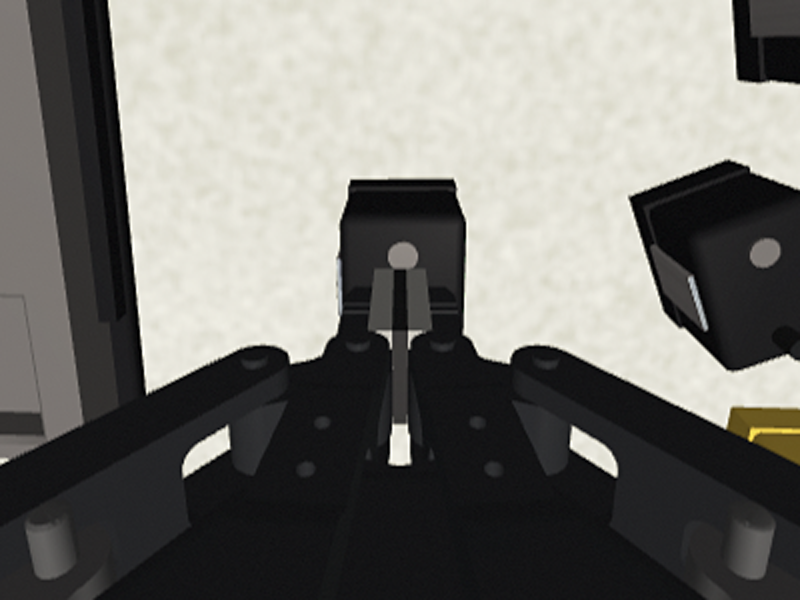

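```bash
python3 - <<'E'
from h import *
c=load("w4")
z=lambda x,y:((x+.5)/2-.5+120,(y+.5)/2-.5+100)
for zz in (.044,.0): print(zz,plane(c,[z(340,217),z(465,217),z(403,255),z(348,182),z(456,182),z(340,305),z(465,305)],zz))
print(proj(c,[[.4718,.0544,.019],[.4718,.0544,.044]])*2-[240,200])
t=[q for q in tops(shot("scene"),.044)]
s=shot("scene","s2"); d=shot("side","d2")
print(proj(s,[[.472,.054,.044]]),proj(d,[[.472,.054,.044]]))
E
```

```text
0.044 [[0.4925 0.0722 0.044 ]
 [0.4946 0.0394 0.044 ]
 [0.4829 0.055  0.044 ]
 [0.5021 0.0705 0.044 ]
 [0.5039 0.0426 0.044 ]
 [0.4672 0.0713 0.044 ]
 [0.4694 0.037  0.044 ]]
0.0 [[0.4788 0.0761 0.    ]
 [0.4815 0.0332 0.    ]
 [0.4663 0.0536 0.    ]
 [0.4913 0.0739 0.    ]
 [0.4937 0.0374 0.    ]
 [0.4458 0.0749 0.    ]
 [0.4486 0.0301 0.    ]]
[[401.4498 259.4304]
 [401.8456 292.7638]]
[[353.7262 209.605 ]] [[327.5604 233.5772]]
```

```bash
python3 - <<'E'
import cv2,numpy as np
a=cv2.imread("pics/s2.png")[160:260,300:400];b=cv2.imread("pics/d2.png")[180:280,280:380]
cv2.imwrite("pics/m2.png",cv2.resize(np.hstack([a,b]),(800,400),interpolation=cv2.INTER_CUBIC))
E
```

```text
(no output)
```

View pics/m2.png

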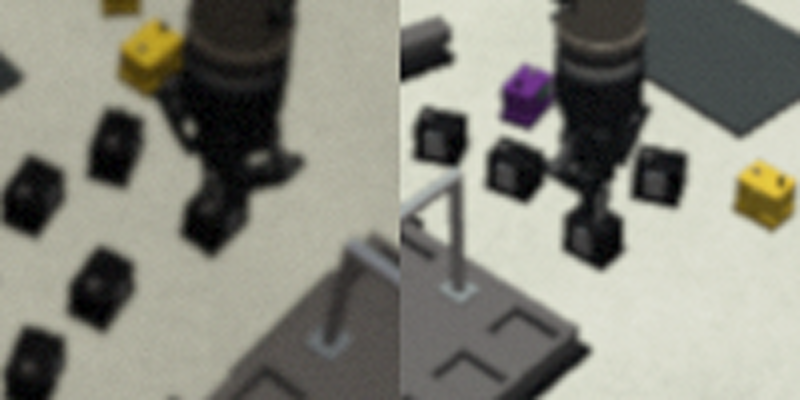

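The side views show the fingers shut on top of the pack, with their tips at about z 0.045, so they ended about 27 mm short of the quoted reach. The earlier wrist picture agrees: the pad tips appear about 23 mm behind the TCP when open. The pack hasn't moved. I'll reopen, go down 14 mm (safe under either reading) and close again.

Request:
{"op": "step_arm", "data": {
  "deltas": [
    [[0, 0, -0.005, 0, 1], [0, 0, 0, 0, 1], [0, 0, 0, 0, 1], [0, 0, 0, 0, 1], [0, 0, 0, 0, 1], [0, 0, 0, 0, 1], [0, 0, 0, 0, 1], [0, 0, 0.009, 0, 1], [0, 0, 0.01, 0, 1], [0, 0, 0, 0, 1]]
  ]
}}

```text
time_s: 9.35
tool_pos: [0.4706, 0.0543, 0.0208]
eef_rot: [0.999, 0.033, -0.001, 0.0]
wrist_force: [0.7, 0.8, -0.7]
gripper_width: 0.0853
```

Request:
{"op": "step_arm", "data": {
  "deltas": [
    [[0, 0, 0, 0, 0.2], [0, 0, 0, 0, 0.2], [0, 0, 0, 0, 0.2], [0, 0, 0, 0, 0.2], [0, 0, 0, 0, 0.2], [0, 0, 0, 0, 0.2], [0, 0, 0, 0, 0.2], [0, 0, 0, 0, 0.2], [0, 0, 0, 0, 0.2], [0, 0, 0, 0, 0.2]]
  ]
}}

```text
time_s: 10.6
tool_pos: [0.4721, 0.0544, 0.0224]
eef_rot: [0.999, 0.033, 0.0, 0.0]
wrist_force: [-1.8, -0.3, 6.3]
gripper_width: 0.0329
```

```bash
python3 - <<'E'
from h import *
c=shot("wrist","w5"); d=shot("side","d5")
a=cv2.resize(c["image"][150:400,170:470,::-1],(600,500),interpolation=cv2.INTER_CUBIC)
b=cv2.resize(d["image"][200:260,300:324+0,::-1],(200,500),interpolation=cv2.INTER_CUBIC)
b=cv2.resize(d["image"][190:265,310:340,::-1],(200,500),interpolation=cv2.INTER_CUBIC)
cv2.imwrite("pics/m5.png",np.hstack([a,b]))
E
```

```text
(no output)
```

View pics/m5.png

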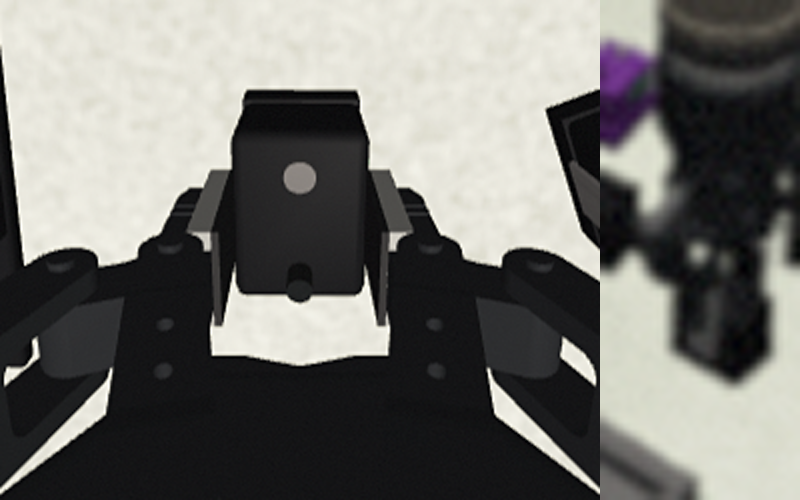

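The pack is now gripped, in its top centimetre (width 33 mm), which confirms the fingers end about 27 mm shorter than quoted. I'll regrip 10 mm lower for a firmer hold.

Request:
{"op": "step_arm", "data": {
  "deltas": [
    [[0, 0, 0, 0, 0.6], [0, 0, 0, 0, 0.6], [0, 0, 0, 0, 0.6], [0, 0, 0.005, 0, 0.6], [0, 0, 0.005, 0, 0.6], [0, 0, 0, 0, 0.6], [0, 0, 0, 0, 0.2], [0, 0, 0, 0, 0.2], [0, 0, 0, 0, 0.2], [0, 0, 0, 0, 0.2]]
  ],
  "squeeze": 40
}}

```text
time_s: 11.95
tool_pos: [0.4719, 0.0544, 0.0121]
eef_rot: [0.999, 0.033, 0.0, 0.0]
wrist_force: [0.6, -1.0, 0.4]
gripper_width: 0.0333
```

Request:
{"op": "step_arm", "data": {
  "deltas": [
    [[0, 0, 0, 0, 0.2], [0, 0, 0, 0, 0.2], [0, 0, 0, 0, 0.2], [0, 0, -0.01, 0, 0.2], [0, 0, -0.03, 0, 0.2], [0, 0, -0.03, 0, 0.2], [0, 0, -0.03, 0, 0.2], [0, 0, -0.02, 0.03, 0.2], [0, 0, 0, 0, 0.2], [0, 0, 0, 0, 0.2]]
  ]
}}

```text
time_s: 13.2
tool_pos: [0.471, 0.0541, 0.1314]
eef_rot: [1.0, 0.018, -0.001, 0.0]
wrist_force: [0.1, -0.2, -0.6]
gripper_width: 0.033
```

```bash
python3 - <<'E'
from h import *
s=robot.sense(); print(s["tool_pos"],R.from_quat(s["eef_rot"]).as_euler("xyz",degrees=True),s["gripper_width"],s["wrist_force"])
c=shot("wrist","w6")
cv2.imwrite("pics/w6z.png",cv2.resize(c["image"][100:400,120:520,::-1],(800,600),interpolation=cv2.INTER_CUBIC))
E
```

```text
[0.471  0.0541 0.1314] [179.9748   0.078    2.0785] 0.03298750477393692 [ 0.0792 -0.1598 -0.5921]
```

View pics/w6z.png

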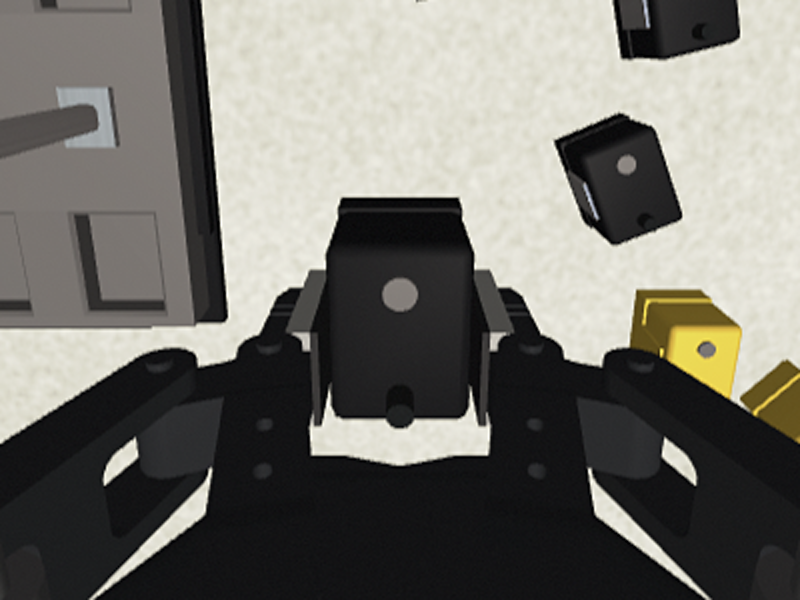

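The pack hangs straight in the grip: its top face spans zoom rows 247–416 and columns 327–473.

```bash
cat >> h.py <<'E'
C=np.array([.4973,.2538]); YAW=np.radians(1.95)
RC=np.array([[np.cos(YAW),-np.sin(YAW)],[np.sin(YAW),np.cos(YAW)]])
def pocket(i,j): return C+RC@np.array([.07*i,.065*j])
E
python3 - <<'E'
from h import *
c=load("w6"); s=robot.sense()
z=lambda x,y:((x+.5)/2-.5+120,(y+.5)/2-.5+100)
P=plane(c,[z(327,248),z(473,248),z(470,416),z(330,416)],s["tool_pos"][2]+.032)
T=R.from_quat(s["eef_rot"]).as_matrix()
q=(P-s["tool_pos"])@T; print(q,q.mean(0), "size",np.linalg.norm(P[0]-P[1]),np.linalg.norm(P[1]-P[2]))
for i in(1,-1):
  for j in(-1,0,1): print(i,j,pocket(i,j))
# recheck pockets in w6 / w3 by dark-floor contours not needed
E
```

```text
[[ 0.0221 -0.0169 -0.0321]
 [ 0.022   0.0157 -0.032 ]
 [-0.0215  0.0164 -0.032 ]
 [-0.0215 -0.0177 -0.032 ]] [ 0.0003 -0.0006 -0.032 ] size 0.03267142913904478 0.043531926026800186
1 -1 [0.5695 0.1912]
1 0 [0.5673 0.2562]
1 1 [0.565  0.3211]
-1 -1 [0.4296 0.1865]
-1 0 [0.4273 0.2514]
-1 1 [0.4251 0.3164]
```

```bash
cat >> h.py <<'E'
def pose(n=4):
    A=[]
    for _ in range(n):
        s=robot.sense(); A.append(np.r_[s["tool_pos"],R.from_quat(s["eef_rot"]).as_euler("xyz")[2]])
        if n>1: cams.camera("wrist")
    A=np.array(A); return A.mean(0),A.std(0)
def to(x,y,yaw,n=4,P=None):
    """tool-axis shift (in present yaw) and roll to reach world x,y,yaw"""
    p,sd=pose(n) if P is None else (np.array(P),0)
    d=np.array([x,y])-p[:2]; c,s=np.cos(p[3]),np.sin(p[3])
    print("pose",p,"sd",sd,"tx ty",d@[c,s],-(d@[-s,c]),"roll",-((yaw-p[3]+np.pi)%(2*np.pi)-np.pi),"z",p[2])
E
python3 -c "
from h import *
to(.565,.3205,YAW,6)"
```

```text
pose [0.471  0.0543 0.1311 0.0362] sd [0.0002 0.0001 0.0002 0.0001] tx ty 0.10357314295019876 -0.26261514371704975 roll 0.0021424307895601125 z 0.13111879301770005
```

Request:
{"op": "step_arm", "data": {
  "deltas": [
    [[0.035, 0, 0, 0.002, 0.2], [0.035, 0, 0, 0, 0.2], [0.0335, 0, 0, 0, 0.2], [0, -0.037, 0, 0, 0.2], [0, -0.037, 0, 0, 0.2], [0, -0.038, 0, 0, 0.2], [0, -0.038, 0, 0, 0.2], [0, -0.038, 0, 0, 0.2], [0, -0.038, 0, 0, 0.2], [0, -0.0366, 0, 0, 0.2]]
  ]
}}

```text
time_s: 14.8
tool_pos: [0.5661, 0.3216, 0.1315]
eef_rot: [1.0, 0.017, -0.0, 0.0]
wrist_force: [-0.2, -0.3, -1.4]
gripper_width: 0.0331
```

Request:
{"op": "step_arm", "data": {
  "deltas": [
    [[0, 0, 0.02, 0, 0.2], [0, 0, 0.025, 0, 0.2], [0, 0, 0.025, 0, 0.2], [0, 0, 0.01, 0, 0.2], [0, 0, 0, 0, 0.2], [0, 0, 0, 0, 0.2], [0, 0, 0, 0, 0.2], [0, 0, 0, 0, 0.2], [0, 0, 0, 0, 0.2], [0, 0, 0, 0, 0.2]]
  ]
}}

```text
time_s: 16.05
tool_pos: [0.5663, 0.3204, 0.0521]
eef_rot: [1.0, 0.017, 0.0, 0.0]
wrist_force: [-0.3, -0.7, -1.3]
gripper_width: 0.0331
```

```bash
python3 - <<'E'
from h import *
c=shot("wrist","w7"); to(.565,.3205,YAW,4)
cv2.imwrite("pics/w7z.png",cv2.resize(c["image"][100:400,120:520,::-1],(800,600),interpolation=cv2.INTER_CUBIC))
E
```

```text
pose [0.5663 0.3204 0.052  0.0339] sd [0. 0. 0. 0.] tx ty -0.0013006498439698286 -0.00012024894014482141 roll -0.00016676210390764723 z 0.05199270054734035
```

View pics/w7z.png

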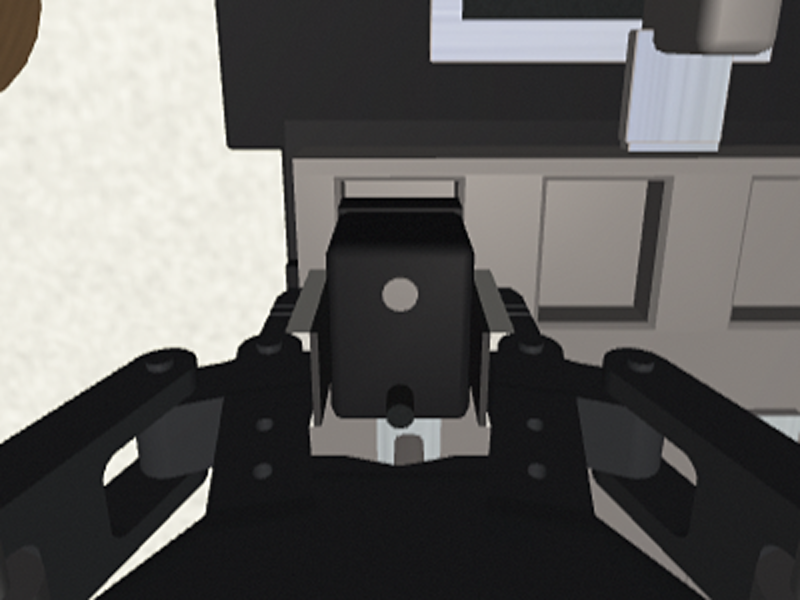

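The pocket opening's far edge is at zoom (334–466,176), and the pack is at 327–473, centred on column 400, so it is aligned sideways. I check the x direction next.

```bash
python3 - <<'E'
from h import *
c=load("w7"); z=lambda x,y:((x+.5)/2-.5+120,(y+.5)/2-.5+100)
p=plane(c,[z(334,177),z(466,177),z(543,177),z(674,177),z(540,321),z(657,321),z(293,158)],.030)
print(p); print((p[:,:2]-C)@RC)
E
```

```text
[[0.5914 0.3425 0.03  ]
 [0.5927 0.3013 0.03  ]
 [0.5935 0.2772 0.03  ]
 [0.5948 0.2363 0.03  ]
 [0.5441 0.2733 0.03  ]
 [0.5453 0.2341 0.03  ]
 [0.597  0.3552 0.03  ]]
[[ 0.097   0.0854]
 [ 0.0969  0.0442]
 [ 0.0969  0.0201]
 [ 0.0968 -0.0208]
 [ 0.0474  0.0179]
 [ 0.0473 -0.0213]
 [ 0.1031  0.0979]]
```

Request:
{"op": "step_arm", "data": {
  "deltas": [
    [[0, 0, 0.006, 0, 0.2], [0, 0, 0.005, 0, 0.2], [0, 0, 0.004, 0, 0.2], [0, 0, 0.004, 0, 0.2], [0, 0, 0.003, 0, 0.2], [0, 0, 0.002, 0, 0.2], [0, 0, 0.001, 0, 0.2], [0, 0, 0, 0, 0.2], [0, 0, 0, 0, 0.2], [0, 0, 0, 0, 0.2]]
  ]
}}

```text
time_s: 17.55
tool_pos: [0.5663, 0.3205, 0.0281]
eef_rot: [1.0, 0.017, 0.0, 0.0]
wrist_force: [-1.7, -1.1, 5.3]
gripper_width: 0.0332
```

Request:
{"op": "step_arm", "data": {
  "deltas": [
    [[0, 0, 0.002, 0, 0.2], [0, 0, 0, 0, 0.2], [0, 0, -0.002, 0, 0.55], [0, 0, 0, 0, 0.55], [0, 0, 0, 0, 0.55], [0, 0, -0.01, 0, 0.55], [0, 0, -0.03, 0, 0.55], [0, 0, -0.04, 0, 0.55], [0, 0, -0.04, 0, 0.55], [0, 0.02, 0, 0, 0.55]]
  ]
}}

```text
time_s: 18.8
tool_pos: [0.5685, 0.3043, 0.1518]
eef_rot: [1.0, 0.019, 0.004, -0.003]
wrist_force: [-0.4, -0.2, 0.2]
gripper_width: 0.0471
```

Request:
{"op": "step_arm", "data": {
  "deltas": [
    [[0, 0.04, 0, 0, 0.55], [0, 0.04, 0, 0, 0.55], [0, 0.04, 0, 0, 0.55], [0, 0.04, 0, 0, 0.8], [-0.02, 0.04, 0, 0, 0.8], [-0.02, 0.04, 0, 0, 0.8], [-0.012, 0.02, 0, 0, 0.8], [0, 0, 0, 0, 0.8], [0, 0, 0, 0, 0.8], [0, 0, 0, 0, 0.8]]
  ]
}}

```text
time_s: 20.05
tool_pos: [0.5242, 0.0403, 0.147]
eef_rot: [1.0, 0.018, 0.0, -0.0]
wrist_force: [0.7, 0.1, 0.9]
gripper_width: 0.0682
```

```bash
sed -i 's/C=np.array(\[.4973/C=np.array([.4988/' h.py; python3 - <<'E'
from h import *
c=shot("wrist","w8"); print(c["p"])
for t in tops(c): print(t[0],t[1],round(t[2],1),t[3],t[4])
to(.5810,.0395,np.radians(13),2)
E
```

```text
[0.5903 0.0433 0.2998]
[426.0489 157.5435] [ 0.5606 -0.0568] 16.1 (49.48980712890625, 42.632511138916016) 1.0
[150.5224 142.4328] [0.572  0.1831] 1.9 (46.84333419799805, 35.17349624633789) 3.0
[ 83.0744 135.8884] [0.5698 0.2445] 2.0 (46.91130065917969, 34.889991760253906) 3.0
[324.2412 130.2471] [0.582  0.0391] 12.9 (45.09745788574219, 33.2679328918457) 2.0
[416.0108  66.9027] [ 0.6333 -0.0375] 62.0 (50.92192840576172, 29.15265655517578) 28.0
pose [0.5241 0.0401 0.147  0.0358] sd [0.     0.0001 0.     0.0001] tx ty 0.056800377960629235 0.0026854864250573486 roll -0.19107172386242466 z 0.1469860008627525
```

Request:
{"op": "step_arm", "data": {
  "deltas": [
    [[0.029, 0.0015, 0.01, 0, 0.8], [0.029, 0.0015, 0.02, 0, 0.8], [0, 0, 0.03, -0.095, 0.8], [0, 0, 0.03, -0.096, 0.8], [0, 0, 0.025, 0, 0.8], [0, 0, 0.015, 0, 0.8], [0, 0, 0.005, 0, 0.8], [0, 0, 0, 0, 0.8], [0, 0, 0, 0, 0.2], [0, 0, 0, 0, 0.2]]
  ]
}}

```text
time_s: 21.45
tool_pos: [0.5826, 0.0378, 0.013]
eef_rot: [0.994, 0.112, 0.001, 0.0]
wrist_force: [-4.5, -0.2, 17.6]
gripper_width: 0.0332
```

Request:
{"op": "step_arm", "data": {
  "deltas": [
    [[0, 0, 0, 0, 0.2], [0, 0, 0, 0, 0.2], [0, 0, 0, 0, 0.2], [0, 0, 0, 0, 0.2], [0, 0, 0, 0, 0.2], [0, 0, -0.01, 0, 0.2], [0, 0, -0.03, 0, 0.2], [0, 0, -0.03, 0.095, 0.2], [0, 0, -0.03, 0.096, 0.2], [0, 0, 0, 0, 0.2]]
  ]
}}

```text
time_s: 22.7
tool_pos: [0.5837, 0.0382, 0.1146]
eef_rot: [1.0, 0.017, 0.003, 0.0]
wrist_force: [-0.8, 0.1, -0.8]
gripper_width: 0.0336
```

```bash
cat >> h.py <<'E'
def inhand(c,s):
    """pack's far (+x) top edge and sides seen in the grip -> offset of pack centre in tool axes"""
    T=R.from_quat(s["eef_rot"]).as_matrix(); g=c["image"].max(2).astype(np.float32)
    col=g[180:280,300:342].min(axis=1) if 0 else g[180:260,305:315].mean(1)
    return col
E
python3 - <<'E'
from h import *
s=robot.sense(); c=shot("wrist","w9"); print(s["gripper_width"])
a,b=load("w6"),c
A=a["image"][190:330,280:360].astype(np.float32).max(2); B=b["image"][190:330,280:360].astype(np.float32).max(2)
# shift of pack's light cap (aerial socket dot) between first and this grasp
for im in(A,B):
    m=(im[20:80,25:55]>90); v,u=np.nonzero(m); print("dot",u.mean()+305,v.mean()+210,m.sum())
to(.5686,.2556,YAW,4)
E
```

```text
0.03356308436387519
dot 319.5922746781116 246.90128755364807 233
dot 319.6255319148936 246.41276595744682 235
pose [0.5812 0.0376 0.1115 0.0348] sd [0.0006 0.0001 0.0009 0.0001] tx ty -0.005065204113192886 -0.2182845625171786 roll 0.0007312128810910146 z 0.11151095540417896
```

Request:
{"op": "step_arm", "data": {
  "deltas": [
    [[-0.005, -0.036, 0, 0, 0.2], [0, -0.037, 0, 0, 0.2], [0, -0.037, 0, 0, 0.2], [0, -0.037, 0, 0, 0.2], [0, -0.037, 0, 0, 0.2], [0, -0.034, 0.02, 0, 0.2], [0, 0, 0.025, 0, 0.2], [0, 0, 0.015, 0, 0.2], [0, 0, 0, 0, 0.2], [0, 0, 0, 0, 0.2]]
  ]
}}

```text
time_s: 24.2
tool_pos: [0.5702, 0.2551, 0.0526]
eef_rot: [1.0, 0.016, 0.0, -0.0]
wrist_force: [-0.1, -0.3, -0.4]
gripper_width: 0.0332
```

```bash
python3 -c "
from h import *
to(.5686,.2556,YAW,6)"
```

```text
pose [0.5703 0.2554 0.0529 0.0332] sd [0.0001 0.0001 0.0002 0.0002] tx ty -0.0016644699638755933 -0.00024514215040927326 roll -0.0008667883490613981 z 0.05289855544897907
```

Request:
{"op": "step_arm", "data": {
  "deltas": [
    [[-0.0015, 0, 0.004, 0, 0.2], [0, 0, 0.005, 0, 0.2], [0, 0, 0.005, 0, 0.2], [0, 0, 0.004, 0, 0.2], [0, 0, 0.004, 0, 0.2], [0, 0, 0.003, 0, 0.2], [0, 0, 0.001, 0, 0.2], [0, 0, 0, 0, 0.2], [0, 0, 0, 0, 0.2], [0, 0, 0, 0, 0.2]]
  ]
}}

```text
time_s: 25.75
tool_pos: [0.568, 0.2555, 0.029]
eef_rot: [1.0, 0.017, 0.0, 0.001]
wrist_force: [-6.3, -2.9, 18.0]
gripper_width: 0.0333
```

```bash
python3 -c "
from h import *
s=robot.sense();print(s['tool_pos'],s['wrist_force'])"
```

```text
[0.568  0.2555 0.029 ] [-6.27   -2.8741 18.0064]
```

Request:
{"op": "step_arm", "data": {
  "deltas": [
    [[0, 0, 0, 0, 0.55], [0, 0, 0, 0, 0.55], [0, 0, 0, 0, 0.55], [0, 0, -0.01, 0, 0.55], [0, 0, -0.03, 0, 0.55], [0, 0, -0.04, 0, 0.55], [0, 0, -0.04, 0, 0.55], [0.01, 0.035, 0, 0, 0.55], [0.01, 0.035, 0, 0, 0.55], [0.01, 0.035, 0, 0, 0.55]]
  ]
}}

```text
time_s: 27.0
tool_pos: [0.602, 0.1507, 0.1469]
eef_rot: [1.0, 0.017, 0.001, -0.0]
wrist_force: [0.3, -0.3, 0.9]
gripper_width: 0.047
```

Request:
{"op": "step_arm", "data": {
  "deltas": [
    [[0.006, 0.035, 0, 0, 0.55], [0, 0.035, 0, 0, 0.8], [0, 0.03, 0, 0, 0.8], [0, 0, 0, -0.13, 0.8], [0, 0, 0, -0.13, 0.8], [0, 0, 0, -0.13, 0.8], [0, 0, 0, 0, 0.8], [0, 0, 0, 0, 0.8], [0, 0, 0, 0, 0.8], [0, 0, 0, 0, 0.8]]
  ]
}}

```text
time_s: 28.25
tool_pos: [0.6109, 0.0519, 0.1461]
eef_rot: [0.978, 0.21, 0.0, 0.0]
wrist_force: [-0.1, 0.6, -0.5]
gripper_width: 0.0684
```

```bash
python3 - <<'E'
from h import *
c=shot("wrist","w10"); print(c["p"])
for t in tops(c): print(t[0],t[1],round(t[2],1),t[3],t[4])
to(.6643,.053,np.radians(26),2)
E
```

```text
[0.6711 0.0802 0.2988]
[423.2857 187.0357] [ 0.6605 -0.0326] -37.6 (53.11267852783203, 31.297637939453125) 31.0
[158.6287 175.1617] [0.5768 0.1851] 2.1 (46.71138381958008, 34.954071044921875) 3.0
[344.7168 139.9769] [0.6648 0.0532] 26.3 (44.78253173828125, 33.692420959472656) 2.0
[ 86.9234 145.417 ] [0.5604 0.2683] 2.0 (59.8526611328125, 57.027095794677734) 2.0
pose [0.6109 0.0519 0.1461 0.4236] sd [0.     0.     0.     0.0001] tx ty 0.049106886606084976 0.02089649670828062 roll -0.030202939111480198 z 0.1460557492606499
```

Request:
{"op": "step_arm", "data": {
  "deltas": [
    [[0.025, 0.0105, 0.01, -0.035, 0.8], [0.025, 0.0105, 0.02, 0, 0.8], [0, 0, 0.03, 0, 0.8], [0, 0, 0.03, 0, 0.8], [0, 0, 0.025, 0, 0.8], [0, 0, 0.014, 0, 0.7], [0, 0, 0.005, 0, 0.6], [0, 0, 0, 0, 0.6], [0, 0, 0, 0, 0.2], [0, 0, 0, 0, 0.2]]
  ]
}}

```text
time_s: 29.65
tool_pos: [0.6662, 0.0544, 0.0134]
eef_rot: [0.974, 0.227, 0.001, 0.0]
wrist_force: [0.2, 0.2, 1.9]
gripper_width: 0.0331
```

Request:
{"op": "step_arm", "data": {
  "deltas": [
    [[0, 0, 0, 0, 0.2], [0, 0, 0, 0, 0.2], [0, 0, 0, 0, 0.2], [0, 0, 0, 0, 0.2], [0, 0, -0.01, 0, 0.2], [0, 0, -0.03, 0, 0.2], [0, 0, -0.03, 0.141, 0.2], [0, 0, -0.03, 0.142, 0.2], [0, 0, 0, 0.142, 0.2], [0, 0, 0, 0, 0.2]]
  ]
}}

```text
time_s: 30.9
tool_pos: [0.6647, 0.0541, 0.1123]
eef_rot: [1.0, 0.018, -0.0, 0.0]
wrist_force: [0.3, -0.3, -0.5]
gripper_width: 0.0331
```

Request:
{"op": "step_arm", "data": {
  "deltas": [
    [[-0.03, -0.02, 0, 0, 0.2], [-0.03, -0.03, 0, 0, 0.2], [-0.03, -0.03, 0, 0, 0.2], [0, -0.03, 0, 0, 0.2], [0, -0.03, 0, 0, 0.2], [0, 0, 0.02, 0, 0.2], [0, 0, 0.02, 0, 0.2], [0, 0, 0.01, 0, 0.2], [0, 0, 0, 0, 0.2], [0, 0, 0, 0, 0.2]]
  ]
}}

```text
time_s: 32.15
tool_pos: [0.5709, 0.1907, 0.0623]
eef_rot: [1.0, 0.017, 0.0, -0.0]
wrist_force: [0.4, -0.9, -0.8]
gripper_width: 0.0332
```

```bash
cat >> h.py <<'E'
def dot(c):
    m=c["image"].max(2)[230:270,305:335]>90; v,u=np.nonzero(m); return u.mean()+305,v.mean()+230,int(m.sum())
E
python3 - <<'E'
from h import *
c=shot("wrist","w11"); print("dot",dot(c)); to(.5705,.1908,YAW,4)
E
```

```text
dot (np.float64(319.5769230769231), np.float64(248.97863247863248), 234)
pose [0.571  0.1911 0.0627 0.0336] sd [0.0001 0.0001 0.0001 0.0001] tx ty -0.0005129126375255586 0.00026521460431739593 roll -0.0003892513345031823 z 0.06270919312982844
```

Request:
{"op": "step_arm", "data": {
  "deltas": [
    [[0, 0, 0.01, 0, 0.2], [0, 0, 0.006, 0, 0.2], [0, 0, 0.005, 0, 0.2], [0, 0, 0.005, 0, 0.2], [0, 0, 0.004, 0, 0.2], [0, 0, 0.004, 0, 0.2], [0, 0, 0.001, 0, 0.2], [0, 0, 0.001, 0, 0.2], [0, 0, 0, 0, 0.2], [0, 0, 0, 0, 0.2]]
  ]
}}

```text
time_s: 33.65
tool_pos: [0.5784, 0.1915, 0.0315]
eef_rot: [1.0, 0.016, 0.008, -0.001]
wrist_force: [6.0, -3.0, 18.6]
gripper_width: 0.033
```

```bash
python3 - <<'E'
from h import *
s=robot.sense(); c=shot("wrist","w12"); print("dot",dot(c),s["wrist_force"],s["torque"],s["joint_positions"]); to(.5705,.1908,YAW,4)
s=robot.sense(); print(s["wrist_force"])
cv2.imwrite("pics/w12z.png",cv2.resize(c["image"][100:400,120:520,::-1],(800,600),interpolation=cv2.INTER_CUBIC))
E
```

```text
dot (np.float64(319.6615969581749), np.float64(244.4448669201521), 263) [ 5.9687 -2.9629 18.6274] [-0.6789 -0.7021  0.0825] [-0.0349  0.5575 -0.4703  1.8094  0.3345  0.8382 -2.2051]
pose [0.5785 0.1915 0.0315 0.0325] sd [0. 0. 0. 0.] tx ty -0.0079879502300357 0.0004598260920621186 roll -0.0014853949148609935 z 0.03151101605883333
[ 4.4337 -3.0553 19.3608]
```

View pics/w12z.png

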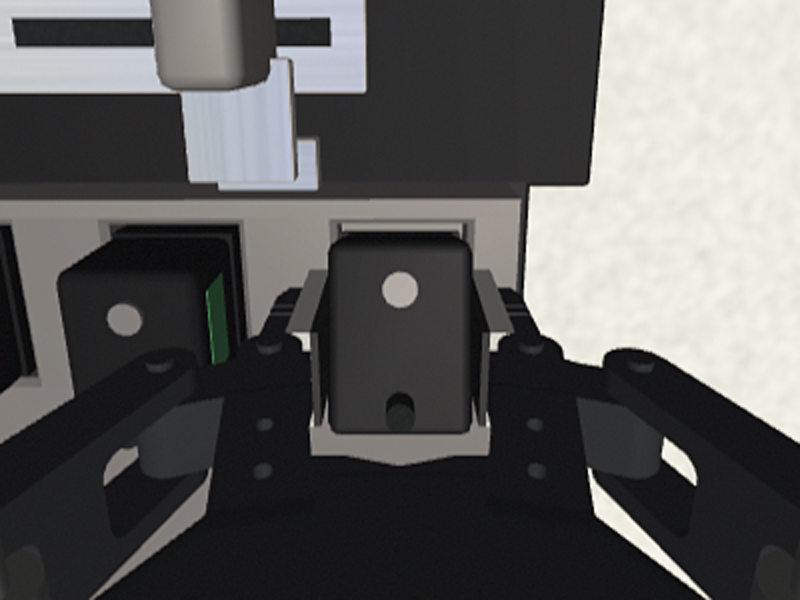

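The pack caught on a pocket edge while going in: the arm was pushed 7 mm in +x and the pack sits pitched at zoom (330–470,235–432). The neighbour at left is seated. I back off upwards and re-measure the pocket from this near view.

Request:
{"op": "step_arm", "data": {
  "deltas": [
    [[0, 0, -0.01, 0, 0.2], [0, 0, -0.01, 0, 0.2], [0, 0, -0.02, 0, 0.2], [0, 0, -0.02, 0, 0.2], [0, 0, 0, 0, 0.2], [0, 0, 0, 0, 0.2], [0, 0, 0, 0, 0.2], [0, 0, 0, 0, 0.2], [0, 0, 0, 0, 0.2], [0, 0, 0, 0, 0.2]]
  ]
}}

```text
time_s: 35.15
tool_pos: [0.5703, 0.191, 0.0858]
eef_rot: [1.0, 0.017, -0.0, 0.0]
wrist_force: [0.2, -0.5, 0.0]
gripper_width: 0.0331
```

```bash
python3 - <<'E'
from h import *
z=lambda x,y:((x+.5)/2-.5+120,(y+.5)/2-.5+100)
c=load("w12"); p=plane(c,[z(332,220),z(474,220),z(97,220),z(243,220),z(522,198)],.030); print(p,"\n",(p[:,:2]-C)@RC)
s=robot.sense(); c=shot("wrist","w13"); print("dot",dot(c),s["wrist_force"]); to(.5705,.1908,YAW,4)
cv2.imwrite("pics/w13z.png",cv2.resize(c["image"][100:400,120:520,::-1],(800,600),interpolation=cv2.INTER_CUBIC))
E
```

```text
[[0.5958 0.2119 0.03  ]
 [0.5971 0.1719 0.03  ]
 [0.5937 0.2781 0.03  ]
 [0.595  0.237  0.03  ]
 [0.6039 0.1589 0.03  ]] 
 [[ 0.0955 -0.0452]
 [ 0.0954 -0.0852]
 [ 0.0957  0.0211]
 [ 0.0956 -0.0201]
 [ 0.1018 -0.0984]]
dot (np.float64(319.57251908396944), np.float64(244.62977099236642), 262) [ 0.1961 -0.4905  0.046 ]
pose [0.5704 0.1911 0.086  0.0339] sd [0. 0. 0. 0.] tx ty 9.011577711989162e-05 0.00025880092048328877 roll -0.0001612330495390779 z 0.0859721462105035
```

View pics/w13z.png

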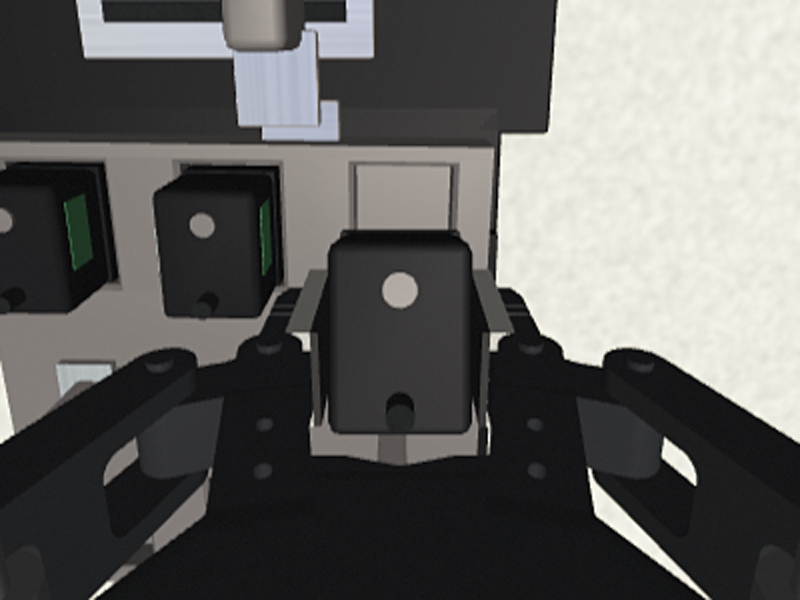

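The pack is pitched in the grip, with its foot towards -x. I'll set it on the free desk spot to right itself, re-measure, and regrip it lower and harder. That pocket centre should sit about 1 mm further in +x.

Request:
{"op": "step_arm", "data": {
  "deltas": [
    [[0, 0.035, 0, 0, 0.2], [0, 0.035, 0, 0, 0.2], [0, 0.035, 0, 0, 0.2], [0, 0.026, 0, 0, 0.2], [0, 0, 0.03, 0, 0.2], [0, 0, 0.02, 0, 0.2], [0, 0, 0.01, 0, 0.2], [0, 0, 0.008, 0, 0.2], [0, 0, 0, 0, 0.2], [0, 0, 0, 0, 0.45]]
  ]
}}

```text
time_s: 36.65
tool_pos: [0.5755, 0.0605, 0.0187]
eef_rot: [1.0, 0.017, 0.001, -0.0]
wrist_force: [-1.2, 0.0, 0.2]
gripper_width: 0.0385
```

Request:
{"op": "step_arm", "data": {
  "deltas": [
    [[0, 0, 0, 0, 0.6], [0, 0, 0, 0, 0.6], [0, 0, 0, 0, 0.6], [0, 0, -0.01, 0, 0.6], [0, 0, -0.03, 0, 0.6], [0, 0, -0.04, 0, 0.8], [-0.03, 0, -0.04, 0, 0.8], [-0.035, 0, -0.01, 0, 0.8], [0, 0, 0, 0, 0.8], [0, 0, 0, 0, 0.8]]
  ]
}}

```text
time_s: 37.9
tool_pos: [0.5105, 0.0578, 0.1485]
eef_rot: [1.0, 0.017, 0.001, 0.0]
wrist_force: [0.3, -0.1, 0.3]
gripper_width: 0.0682
```

```bash
python3 - <<'E'
from h import *
c=shot("wrist","w14"); print(c["p"])
for t in tops(c): print(t[0],t[1],round(t[2],1),t[3],t[4])
to(.571,.06,YAW,2)
E
```

```text
[0.5764 0.0608 0.3014]
[445.526  143.1615] [ 0.5606 -0.0567] 16.0 (48.11083221435547, 45.42289733886719) 1.0
[319.4    134.1647] [0.5652 0.0607] 2.8 (44.651832580566406, 33.03350067138672) 2.0
[171.627  124.7063] [0.5686 0.1837] 0.9 (47.059165954589844, 34.62758255004883) 3.0
[ 96.0446 122.1004] [0.5589 0.2626] -88.1 (59.220211029052734, 47.90501022338867) 2.0
[438.2029  50.7391] [ 0.6322 -0.0389] 63.5 (53.327178955078125, 31.30915069580078) 29.0
pose [0.5105 0.0579 0.148  0.0337] sd [0.     0.     0.0001 0.    ] tx ty 0.06050669761144506 -7.674739659695413e-05 roll -0.00038163223161147286 z 0.14801261273507338
```

Request:
{"op": "step_arm", "data": {
  "deltas": [
    [[0.028, -0.0005, 0.01, -0.015, 0.8], [0.027, -0.0005, 0.02, 0, 0.8], [0, 0, 0.03, 0, 0.8], [0, 0, 0.035, 0, 0.7], [0, 0, 0.025, 0, 0.6], [0, 0, 0.014, 0, 0.6], [0, 0, 0.007, 0, 0.6], [0, 0, 0, 0, 0.6], [0, 0, 0, 0, 0.6], [0, 0, 0, 0, 0.2]]
  ],
  "squeeze": 80
}}

```text
time_s: 39.3
tool_pos: [0.5655, 0.0612, 0.0079]
eef_rot: [1.0, 0.024, 0.001, 0.0]
wrist_force: [0.3, -0.2, -0.1]
gripper_width: 0.0344
```

Request:
{"op": "step_arm", "data": {
  "deltas": [
    [[0, 0, 0, 0, 0.2], [0, 0, 0, 0, 0.2], [0, 0, 0, 0, 0.2], [0, 0, -0.01, 0, 0.2], [0, 0, -0.03, 0, 0.2], [0, 0, -0.04, 0.015, 0.2], [0.011, -0.03, 0, 0, 0.2], [0, -0.035, 0, 0, 0.2], [0, -0.035, 0, 0, 0.2], [0, -0.03, 0, 0, 0.2]]
  ]
}}

```text
time_s: 40.55
tool_pos: [0.5709, 0.1928, 0.0873]
eef_rot: [1.0, 0.017, -0.0, -0.0]
wrist_force: [-0.0, -0.7, -1.2]
gripper_width: 0.0326
```

Request:
{"op": "step_arm", "data": {
  "deltas": [
    [[0, 0, 0.02, 0, 0.2], [0, 0, 0.015, 0, 0.2], [0, 0, 0, 0, 0.2], [0, 0, 0, 0, 0.2], [0, 0, 0, 0, 0.2], [0, 0, 0, 0, 0.2], [0, 0, 0, 0, 0.2], [0, 0, 0, 0, 0.2], [0, 0, 0, 0, 0.2], [0, 0, 0, 0, 0.2]]
  ]
}}

```text
time_s: 41.8
tool_pos: [0.5713, 0.1915, 0.052]
eef_rot: [1.0, 0.017, -0.0, 0.0]
wrist_force: [-0.0, 0.6, -0.3]
gripper_width: 0.0327
```

```bash
python3 - <<'E'
from h import *
c=shot("wrist","w15"); print("dot",dot(c)); to(.572,.191,YAW,4)
cv2.imwrite("pics/w15z.png",cv2.resize(c["image"][100:400,120:520,::-1],(800,600),interpolation=cv2.INTER_CUBIC))
E
```

```text
dot (np.float64(319.564), np.float64(251.68), 250)
pose [0.5714 0.1915 0.052  0.0339] sd [0. 0. 0. 0.] tx ty 0.0005980178352230278 0.0004964134375444664 roll -0.00013861579342400177 z 0.05200671647286341
```

View pics/w15z.png

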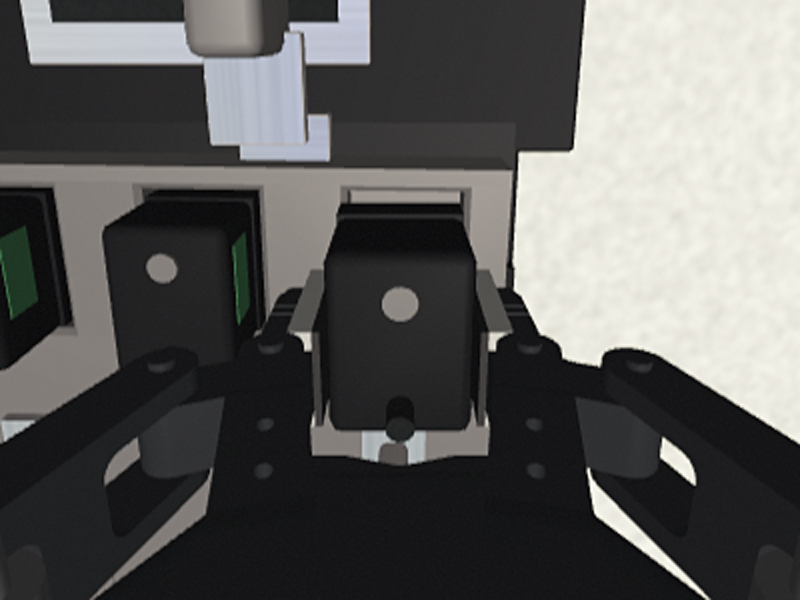

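The pack is upright in the grip, with its +x top edge at zoom row 256 and foot edge at row 207. The pocket's far rim is at (342–470,187).

```bash
python3 - <<'E'
from h import *
z=lambda x,y:((x+.5)/2-.5+120,(y+.5)/2-.5+100)
c=load("w15"); T=np.array([.5714,.1915])
def tl(P): d=(P[:,:2]-T); return np.c_[d@[np.cos(.034),np.sin(.034)],d@[-np.sin(.034),np.cos(.034)]]
print("pack top edges/dot (tool x, left y)",tl(plane(c,[z(327,256),z(475,256),z(330,428),z(470,428)],.0885)),tl(plane(c,[(319.56,251.68)],.0885)))
print("foot +x edge",tl(plane(c,[z(338,207),z(463,207)],.0445)), "at step2mm",tl(plane(c,[z(338,218),z(463,218)],.0465)))
print("pocket rim",tl(plane(c,[z(342,188),z(470,188),z(135,185),z(263,185)],.030)))
a=load("w6");p=plane(a,[(319.59,246.9)],.1311+.032)[0]-[.471,.0543,0];print("dot first grasp",p)
E
```

```text
pack top edges/dot (tool x, left y) [[ 0.0218  0.0164]
 [ 0.0217 -0.0156]
 [-0.0214  0.0172]
 [-0.0215 -0.0158]] [[0.0105 0.0007]]
foot +x edge [[ 0.0201  0.0186]
 [ 0.0201 -0.0177]] at step2mm [[ 0.0174  0.0185]
 [ 0.0173 -0.0176]]
pocket rim [[ 0.0222  0.0188]
 [ 0.0221 -0.0214]
 [ 0.0232  0.0836]
 [ 0.0232  0.0435]]
dot first grasp [0.0106 0.001  0.1631]
```

The wrist views before and after the jam show that the carrier shifted about 3 mm in -x and 1.5 mm in -y, and turned about 1° in its play. I re-target from this view.

Request:
{"op": "step_arm", "data": {
  "deltas": [
    [[-0.0037, 0.0018, 0, 0.012, 0.2], [0, 0, 0.004, 0, 0.2], [0, 0, 0.004, 0, 0.2], [0, 0, 0.004, 0, 0.2], [0, 0, 0.004, 0, 0.2], [0, 0, 0.002, 0, 0.2], [0, 0, 0, 0, 0.2], [0, 0, 0, 0, 0.2], [0, 0, 0, 0, 0.2], [0, 0, 0, 0, 0.2]]
  ]
}}

```text
time_s: 43.3
tool_pos: [0.5678, 0.1896, 0.0341]
eef_rot: [1.0, 0.011, 0.0, 0.0]
wrist_force: [-0.5, -0.3, -0.3]
gripper_width: 0.0328
```

```bash
python3 - <<'E'
from h import *
c=shot("wrist","w16"); print("dot",dot(c)); to(.5677,.1896,.022,3); print(robot.sense()["wrist_force"])
E
```

```text
dot (np.float64(319.564), np.float64(251.68), 250)
pose [0.5678 0.1896 0.0341 0.0219] sd [0. 0. 0. 0.] tx ty -9.268081053959378e-05 -4.773239628870302e-05 roll -0.00014604262821160674 z 0.03407819624443618
[-0.4018 -0.3081 -1.3111]
```

It is entering freely with no force. Continuing home.

Request:
{"op": "step_arm", "data": {
  "deltas": [
    [[0, 0, 0.003, 0, 0.2], [0, 0, 0.003, 0, 0.2], [0, 0, 0.003, 0, 0.2], [0, 0, 0.002, 0, 0.2], [0, 0, 0.001, 0, 0.2], [0, 0, 0, 0, 0.2], [0, 0, 0, 0, 0.2], [0, 0, 0, 0, 0.2], [0, 0, 0, 0, 0.2], [0, 0, 0, 0, 0.2]]
  ]
}}

```text
time_s: 44.75
tool_pos: [0.5676, 0.1895, 0.0241]
eef_rot: [1.0, 0.011, -0.0, 0.001]
wrist_force: [-5.9, -2.6, 15.1]
gripper_width: 0.0327
```

```bash
python3 - <<'E'
from h import *
c=shot("wrist","w17"); print("dot",dot(c)); to(.5677,.1896,.022,2); print(robot.sense()["wrist_force"])
E
```

```text
dot (np.float64(319.6), np.float64(251.792), 250)
pose [0.5676 0.1895 0.0241 0.0217] sd [0. 0. 0. 0.] tx ty 0.0001273995306581822 -0.00012908275991454704 roll -0.0002855696236956362 z 0.024140071120855165
[-5.2382 -1.9777 14.9409]
```

The pack is seated at floor height (0.0162, expected 0.016). I release it and turn the wrist about 180° for the two near-row packs, so the camera stays clear of the handle.

Request:
{"op": "step_arm", "data": {
  "deltas": [
    [[0, 0, 0, 0, 0.5], [0, 0, 0, 0, 0.5], [0, 0, 0, 0, 0.5], [0, 0, -0.01, 0, 0.5], [0, 0, -0.03, 0, 0.5], [0, 0, -0.04, 0, 0.5], [0, 0, -0.045, 0, 0.5], [0.02, 0.04, 0, 0, 0.5], [0.02, 0.04, 0, 0, 0.5], [0.017, 0.04, 0, 0, 0.5]]
  ]
}}

```text
time_s: 46.15
tool_pos: [0.6282, 0.0696, 0.148]
eef_rot: [1.0, 0.011, 0.001, 0.0]
wrist_force: [0.0, 0.5, -0.2]
gripper_width: 0.0429
```

Request:
{"op": "step_arm", "data": {
  "deltas": [
    [[0, 0.04, 0, 0, 0.8], [0, 0.04, 0, 0, 0.8], [0, 0.04, 0, 0, 0.8], [0, 0, 0, -0.188, 0.8], [0, 0, 0, -0.188, 0.8], [0, 0, 0, -0.188, 0.8], [0, 0, 0, -0.188, 0.8], [0, 0, 0, -0.188, 0.8], [0, 0, 0, -0.188, 0.8], [0, 0, 0, -0.188, 0.8]]
  ]
}}

```text
time_s: 47.4
tool_pos: [0.6301, -0.0492, 0.1477]
eef_rot: [0.784, 0.621, 0.0, 0.0]
wrist_force: [0.6, -0.3, 0.1]
gripper_width: 0.0683
```

Request:
{"op": "step_arm", "data": {
  "deltas": [
    [[0, 0, 0, -0.188, 0.8], [0, 0, 0, -0.188, 0.8], [0, 0, 0, -0.188, 0.8], [0, 0, 0, -0.188, 0.8], [0, 0, 0, -0.188, 0.8], [0, 0, 0, -0.188, 0.8], [0, 0, 0, -0.188, 0.8], [0, 0, 0, -0.188, 0.8], [0, 0, 0, -0.188, 0.8], [0, 0, 0, -0.188, 0.8]]
  ]
}}

```text
time_s: 48.65
tool_pos: [0.6301, -0.0495, 0.1476]
eef_rot: [-0.037, 0.999, -0.0, 0.0]
wrist_force: [0.8, -0.5, 0.6]
gripper_width: 0.0681
```

Request:
{"op": "step_arm", "data": {
  "deltas": [
    [[0, 0, 0, -0.188, 0.8], [0, 0, 0, 0, 0.8], [0, 0, 0, 0, 0.8], [0, 0, 0, 0, 0.8], [0, 0, 0, 0, 0.8], [0, 0, 0, 0, 0.8], [0, 0, 0, 0, 0.8], [0, 0, 0, 0, 0.8], [0, 0, 0, 0, 0.8], [0, 0, 0, 0, 0.8]]
  ]
}}

```text
time_s: 49.9
tool_pos: [0.63, -0.0491, 0.147]
eef_rot: [-0.127, 0.992, -0.0, -0.0]
wrist_force: [0.2, -0.1, -0.5]
gripper_width: 0.0687
```

```bash
python3 - <<'E'
from h import *
c=shot("wrist","w18"); print(c["p"],robot.sense()["joint_positions"])
for t in tops(c): print(t[0],t[1],round(t[2],1),t[3],t[4])
to(.5606,-.0567,np.pi+np.radians(16),3)
E
```

```text
[ 0.5637 -0.0655  0.2998] [ 0.7974  0.7026 -1.1812  1.6433  0.6774  1.266   1.3094]
[329.04 117.8 ] [ 0.5602 -0.0584] 16.1 (44.98259353637695, 33.13594055175781) 2.0
pose [ 0.63   -0.0491  0.147  -2.8863] sd [0. 0. 0. 0.] tx ty 0.0690374426224099 0.010206121249339842 roll -0.023984441797068712 z 0.14702794726855192
```

Request:
{"op": "step_arm", "data": {
  "deltas": [
    [[0.035, 0.005, 0.01, 0, 0.8], [0.0345, 0.0045, 0.02, -0.024, 0.8], [0, 0, 0.03, 0, 0.8], [0, 0, 0.035, 0, 0.7], [0, 0, 0.025, 0, 0.6], [0, 0, 0.013, 0, 0.6], [0, 0, 0.007, 0, 0.6], [0, 0, 0, 0, 0.6], [0, 0, 0, 0, 0.6], [0, 0, 0, 0, 0.2]]
  ]
}}

```text
time_s: 51.35
tool_pos: [0.5609, -0.0576, 0.0077]
eef_rot: [-0.139, 0.99, -0.0, 0.001]
wrist_force: [0.2, 0.3, -0.5]
gripper_width: 0.0345
```

Request:
{"op": "step_arm", "data": {
  "deltas": [
    [[0, 0, 0, 0, 0.2], [0, 0, 0, 0, 0.2], [0, 0, 0, 0, 0.2], [0, 0, -0.01, 0, 0.2], [0, 0, -0.03, 0, 0.2], [0, 0, -0.04, 0.131, 0.2], [0, 0, -0.04, 0.131, 0.2], [0, 0, -0.04, 0, 0.2], [0, 0, -0.04, 0, 0.2], [0, 0, 0, 0, 0.2]]
  ]
}}

```text
time_s: 52.6
tool_pos: [0.5621, -0.0568, 0.2103]
eef_rot: [-0.009, 1.0, -0.0, 0.003]
wrist_force: [-1.0, -0.4, -1.3]
gripper_width: 0.0322
```

Request:
{"op": "step_arm", "data": {
  "deltas": [
    [[0.02, 0.035, 0, 0, 0.2], [0.02, 0.035, 0, 0, 0.2], [0.02, 0.035, 0, 0, 0.2], [0.005, 0.035, 0, 0, 0.2], [0, 0.035, 0, 0, 0.2], [0, 0.035, 0, 0, 0.2], [0, 0.036, 0, 0, 0.2], [0, 0, 0, 0, 0.2], [0, 0, 0, 0, 0.2], [0, 0, 0, 0, 0.2]]
  ]
}}

```text
time_s: 53.85
tool_pos: [0.4912, 0.1856, 0.2064]
eef_rot: [-0.008, 1.0, -0.001, -0.0]
wrist_force: [-0.6, -0.8, 0.2]
gripper_width: 0.0328
```

```bash
python3 - <<'E'
from h import *
c=shot("wrist","w19"); print(c["p"],robot.sense()["joint_positions"],robot.sense()["gripper_width"])
print("dot",dot(c)); to(.428,.187,np.pi+.0185,3)
im=c["image"].astype(int); m=(im.max(2)>65)&(im.max(2)<140)
for k in blobs(m,1500,60000): print("plate",k.min(0),k.max(0),rect(plane(c,k,.03)))
cv2.imwrite("pics/w19z.png",cv2.resize(c["image"][:300,120:520,::-1],(800,600),interpolation=cv2.INTER_CUBIC))
E
```

```text
[0.4228 0.1855 0.3592] [ 0.5543  0.4167 -1.2554  1.8288  0.4243  1.2094  0.7531] 0.033026558689668924
dot (np.float64(nan), np.float64(nan), 0)
pose [ 0.4913  0.186   0.2067 -3.1264] sd [0.     0.0002 0.0001 0.0002] tx ty 0.06327705006511623 0.00198541828615006 roll -0.0033369672863070576 z 0.20668335932001716
plate [531 286] [586 333] (array([0.6629, 0.5086]), -35.57369613647461, (73.14909362792969, 65.55597686767578))
plate [501 261] [582 325] (array([0.6264, 0.4656]), -42.18130874633789, (92.91128540039062, 79.48666381835938))
plate [  0 157] [ 68 341] (array([ 0.5933, -0.1955]), -3.8374404907226562, (253.6262664794922, 92.53633117675781))
plate [303 100] [340 151] (array([0.4284, 0.1873]), 1.8759183883666992, (54.472068786621094, 41.016319274902344))
plate [291  94] [502 220] (array([0.4656, 0.2806]), -89.18269854784012, (252.31138610839844, 143.86627197265625))h.py:88: RuntimeWarning: Mean of empty slice.
  m=c["image"].max(2)[230:270,305:335]>90; v,u=np.nonzero(m); return u.mean()+305,v.mean()+230,int(m.sum())
  ret = ret.dtype.type(ret / rcount)
```

View pics/w19z.png

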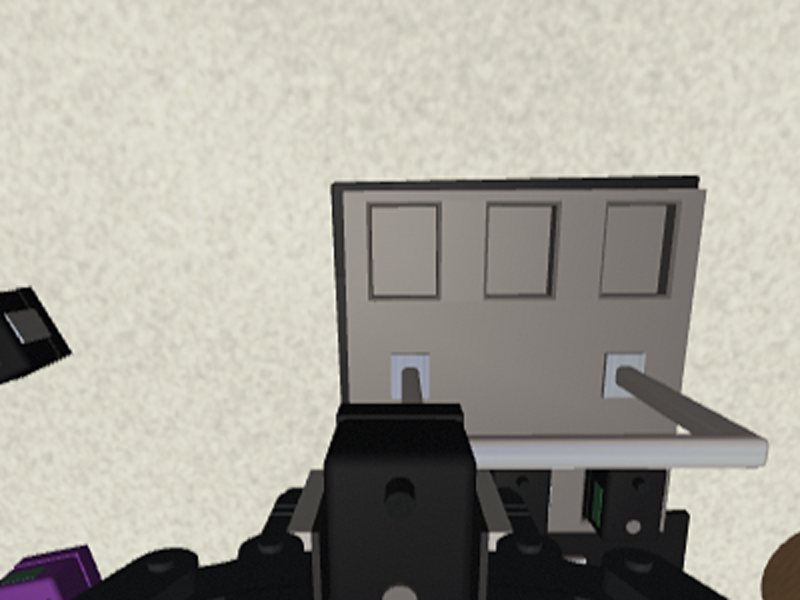

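The near-row pockets are clear, at zoom (404,250), (521,250) and (638,250). The in-hand pack is upright and the handle bar is at row 453.

Request:
{"op": "step_arm", "data": {
  "deltas": [
    [[0.02, 0.001, 0, -0.004, 0.2], [0.02, 0.001, 0, 0, 0.2], [0.0229, 0.0007, 0, 0, 0.2], [0, 0, 0.03, 0, 0.2], [0, 0, 0.03, 0, 0.2], [0, 0, 0.03, 0, 0.2], [0, 0, 0.03, 0, 0.2], [0, 0, 0.03, 0, 0.2], [0, 0, 0, 0, 0.2], [0, 0, 0, 0, 0.2]]
  ]
}}

```text
time_s: 55.3
tool_pos: [0.4289, 0.1893, 0.058]
eef_rot: [-0.011, 1.0, 0.0, 0.001]
wrist_force: [0.2, 0.5, -1.0]
gripper_width: 0.0329
```

```bash
python3 - <<'E'
from h import *
print(robot.sense()["joint_positions"]);to(.4284,.1877,np.pi+.019,5); c=shot("wrist","w20")
g=c["image"].max(2).astype(int); print(g[195:245:1,312:328].mean(1).astype(int))
g=load("w15")["image"].max(2).astype(int); print(g[195:245:1,312:328].mean(1).astype(int))
E
```

```text
[ 0.3948  0.4836 -1.0926  2.1013  0.563   0.8847  0.5658]
pose [ 0.4291  0.1892  0.0582 -3.1207] sd [0.0001 0.0001 0.0001 0.0001] tx ty 0.0007455001160569173 -0.0015022855619773266 roll 0.0019081800131282023 z 0.05818161956814366
[135 134 134 134 135 138 102   2   9  10  10   9  25  36  25   8   9  11
  11  11  10  10  10  10  11  10  10  10  11  10  11  14  16  19  23  25
  28  32  34  36  36  36  36  32  25  21  18  16  15  14]
[130 158 160 160 161 147  91   7  13  14  13  18  42  46  25  13  14  15
  14  15  13  14  14  14  14  14  14  15  15  14  17  21  24  28  31  35
  39  41  43  45  44  44  44  44  44  44  43  44  57  90]
```

Request:
{"op": "step_arm", "data": {
  "deltas": [
    [[0.0008, -0.0015, 0.006, 0, 0.2], [0, 0, 0.008, 0, 0.2], [0, 0, 0.006, 0, 0.2], [0, 0, 0.004, 0, 0.2], [0, 0, 0.004, 0, 0.2], [0, 0, 0.003, 0, 0.2], [0, 0, 0.003, 0, 0.2], [0, 0, 0.001, 0, 0.2], [0, 0, 0, 0, 0.2], [0, 0, 0, 0, 0.2]]
  ]
}}

```text
time_s: 56.85
tool_pos: [0.4275, 0.1873, 0.0239]
eef_rot: [-0.011, 1.0, -0.002, 0.0]
wrist_force: [-5.0, -5.0, 23.0]
gripper_width: 0.033
```

```bash
python3 -c "
from h import *
to(.4283,.1877,np.pi+.019,3);print(robot.sense()['wrist_force'])"
```

```text
pose [ 0.4275  0.1873  0.0239 -3.1204] sd [0. 0. 0. 0.] tx ty -0.0007711838801221948 0.00037691035332657806 roll 0.0021486097724618958 z 0.023920229409063187
[-5.4479 -4.2957 22.9133]
```

Request:
{"op": "step_arm", "data": {
  "deltas": [
    [[0, 0, 0, 0, 0.5], [0, 0, 0, 0, 0.5], [0, 0, 0, 0, 0.5], [0, 0, -0.01, 0, 0.5], [0, 0, -0.03, 0, 0.5], [0, 0, -0.04, 0, 0.5], [0, 0, -0.045, 0, 0.5], [0, -0.04, 0, 0, 0.5], [0, -0.04, 0, 0, 0.5], [0, -0.04, 0, 0, 0.5]]
  ]
}}

```text
time_s: 58.25
tool_pos: [0.4299, 0.0662, 0.1476]
eef_rot: [-0.011, 1.0, -0.0, 0.0]
wrist_force: [0.3, 0.5, 0.2]
gripper_width: 0.0424
```

Request:
{"op": "step_arm", "data": {
  "deltas": [
    [[-0.037, -0.04, 0, 0, 0.8], [-0.037, -0.04, 0, 0, 0.8], [-0.036, 0, 0, 0, 0.8], [0, 0, 0, -0.144, 0.8], [0, 0, 0, -0.144, 0.8], [0, 0, 0, -0.144, 0.8], [0, 0, 0, 0, 0.8], [0, 0, 0, 0, 0.8], [0, 0, 0, 0, 0.8], [0, 0, 0, 0, 0.8]]
  ]
}}

```text
time_s: 59.5
tool_pos: [0.5416, -0.0104, 0.1472]
eef_rot: [-0.224, 0.974, -0.0, 0.0]
wrist_force: [-0.7, 0.8, 0.2]
gripper_width: 0.0685
```

```bash
python3 - <<'E'
from h import *
c=shot("wrist","w21"); print(c["p"],robot.sense()["joint_positions"])
for t in tops(c): print(t[0],t[1],round(t[2],1),t[3],t[4])
to(.4806,-.0442,np.pi+np.radians(26),3)
E
```

```text
[ 0.4799 -0.0391  0.2999] [ 0.8672  0.5344 -1.2172  1.8599  0.5532  1.1437  1.4748]
[313.096  116.5028] [ 0.4804 -0.0455] 25.9 (44.46162796020508, 33.240966796875) 2.0
pose [ 0.5416 -0.0104  0.1471 -2.6886] sd [0.     0.     0.     0.0001] tx ty 0.06965302295298426 -0.0037396372749304995 roll -0.0007862449118842818 z 0.1470816634675338
```

Request:
{"op": "step_arm", "data": {
  "deltas": [
    [[0.035, -0.002, 0.01, -0.001, 0.8], [0.0352, -0.002, 0.02, 0, 0.8], [0, 0, 0.03, 0, 0.8], [0, 0, 0.035, 0, 0.7], [0, 0, 0.025, 0, 0.6], [0, 0, 0.013, 0, 0.6], [0, 0, 0.007, 0, 0.6], [0, 0, 0, 0, 0.6], [0, 0, 0, 0, 0.6], [0, 0, 0, 0, 0.2]]
  ]
}}

```text
time_s: 60.95
tool_pos: [0.4809, -0.0449, 0.0076]
eef_rot: [-0.225, 0.974, -0.0, 0.001]
wrist_force: [0.2, -0.2, -0.5]
gripper_width: 0.0342
```

Request:
{"op": "step_arm", "data": {
  "deltas": [
    [[0, 0, 0, 0, 0.2], [0, 0, 0, 0, 0.2], [0, 0, 0, 0, 0.2], [0, 0, -0.01, 0, 0.2], [0, 0, -0.03, 0, 0.2], [0, 0, -0.04, 0.144, 0.2], [0, 0, -0.04, 0.144, 0.2], [0, 0, -0.04, 0.143, 0.2], [0, 0, -0.04, 0, 0.2], [0, 0, 0, 0, 0.2]]
  ]
}}

```text
time_s: 62.2
tool_pos: [0.4822, -0.0444, 0.2099]
eef_rot: [-0.012, 1.0, -0.001, 0.003]
wrist_force: [0.0, -0.3, -0.7]
gripper_width: 0.0328
```

Request:
{"op": "step_arm", "data": {
  "deltas": [
    [[-0.008, 0.036, 0, 0, 0.2], [-0.008, 0.036, 0, 0, 0.2], [0, 0.036, 0, 0, 0.2], [0, 0.036, 0, 0, 0.2], [0, 0.036, 0, 0, 0.2], [0, 0.036, 0, 0, 0.2], [0, 0.036, 0, 0, 0.2], [0, 0.036, 0, 0, 0.2], [0, 0.036, 0, 0, 0.2], [0, 0.036, 0, 0, 0.2]]
  ]
}}

```text
time_s: 63.45
tool_pos: [0.487, 0.316, 0.2053]
eef_rot: [-0.012, 1.0, -0.001, -0.001]
wrist_force: [0.1, 0.5, -0.2]
gripper_width: 0.0329
```

Request:
{"op": "step_arm", "data": {
  "deltas": [
    [[0, 0, 0, 0, 0.2], [0, 0, 0, 0, 0.2], [0, 0, 0, 0, 0.2], [0, 0, 0, 0, 0.2], [0, 0, 0, 0, 0.2], [0, 0, 0, 0, 0.2], [0, 0, 0, 0, 0.2], [0, 0, 0, 0, 0.2], [0, 0, 0, 0, 0.2], [0, 0, 0, 0, 0.2]]
  ]
}}

```text
time_s: 64.7
tool_pos: [0.4879, 0.3156, 0.207]
eef_rot: [-0.012, 1.0, -0.0, 0.0]
wrist_force: [-0.4, 0.3, -0.6]
gripper_width: 0.0325
```

```bash
python3 - <<'E'
from h import *
c=shot("wrist","w22"); print(c["p"],robot.sense()["joint_positions"],robot.sense()["gripper_width"])
to(.4259,.3177,np.pi+.019,3)
im=c["image"].astype(int)
for lo,hi in((65,140),(80,125),(70,110)):
  m=(im.max(2)>lo)&(im.max(2)<hi)
  for k in blobs(m,900,4000): print("blob",k.min(0),k.max(0),rect(plane(c,k,.03)))
g=im.max(2); print(g[195:245:1,312:328].mean(1).astype(int))
print(g[85:165,315:325].mean(1).astype(int)); print(g[120:130,280:360].mean(0).astype(int))
cv2.imwrite("pics/w22z.png",cv2.resize(c["image"][:300,120:520,::-1],(800,600),interpolation=cv2.INTER_CUBIC))
E
```

```text
[0.4194 0.3147 0.3598] [ 0.1975  0.496  -1.1418  1.7033  0.4732  1.2532  0.5418] 0.032983889173951
pose [ 0.4879  0.3156  0.207  -3.1183] sd [0. 0. 0. 0.] tx ty 0.061905287149738454 0.003579437680331694 roll 0.004321028854921138 z 0.2069822570448924
blob [547 310] [639 393] (array([0.7427, 0.7173]), 22.80593490600586, (144.8070831298828, 121.6803970336914))
blob [548 310] [639 393] (array([0.7427, 0.7178]), 22.760480880737305, (143.91265869140625, 120.67938232421875))
blob [304 101] [341 150] (array([0.4253, 0.3176]), 1.1218887567520142, (52.874732971191406, 40.912696838378906))
blob [244 101] [282 150] (array([0.4268, 0.2522]), 1.2629387378692627, (52.77938461303711, 41.481727600097656))
blob [304 102] [340 150] (array([0.4258, 0.3174]), 1.2629789113998413, (51.744319915771484, 40.70827102661133))
blob [244 101] [282 149] (array([0.4262, 0.2522]), 1.1544842720031738, (51.66943359375, 40.80979537963867))
[107 106 107 106 100  76  34   7   9   9   8  18  35  33  12   9   9  10
  10  10   9  10   9   9  10   9  10  10  10  10  12  15  18  20  24  26
  29  32  35  36  35  36  33  27  20  18  16  15  14  13]
[204 208 210 193 125  41  56  56  56  55  61 112 140 137 138 136 113  80
  82 125 151 148 148 147 148 147 148 147 148 148 148 148 148 148 147 147
 147 147 147 147 147 147 147 147 147 147 147 147 146 146 146 146 146 146
 145 145 145 145 145 145 145 147 115  66  81 110 132 135 134 133 133 133
 133 133 133 132 132 132 132 131]
[132  85 131 149 148 147 147 147 147 147 147 147 147 147 147 148 147 148
 148 148 147 148 148 153  83  65 119 150 149 148 148 148 148 148 148 148
 147 148 147 147 147 147 147 147 146 147 146 146 145 145 145 145 145 144
 144 144 145 149  73  88  91 145 143 141 141 141 141 140 140 140 141 146
  66  43  47  13 169 209 204 203]
```

Request:
{"op": "step_arm", "data": {
  "deltas": [
    [[0.02, 0.001, 0, 0.003, 0.2], [0.02, 0.0015, 0, 0, 0.2], [0.0223, 0.0013, 0, 0, 0.2], [0, 0, 0.03, 0, 0.2], [0, 0, 0.03, 0, 0.2], [0, 0, 0.03, 0, 0.2], [0, 0, 0.03, 0, 0.2], [0, 0, 0.03, 0, 0.2], [0, 0, 0, 0, 0.2], [0, 0, 0, 0, 0.2]]
  ]
}}

```text
time_s: 66.15
tool_pos: [0.4258, 0.3188, 0.0582]
eef_rot: [-0.01, 1.0, 0.001, 0.001]
wrist_force: [-0.1, 0.6, -0.3]
gripper_width: 0.0329
```

```bash
python3 -c "
from h import *
to(.4255,.3179,np.pi+.02,4)"
```

```text
pose [ 0.4261  0.3189  0.0584 -3.1212] sd [0.0002 0.0001 0.0001 0.0002] tx ty 0.0006201238247875926 -0.0009821550449114922 roll 0.0003592995303147717 z 0.058391924288849685
```

Request:
{"op": "step_arm", "data": {
  "deltas": [
    [[0.0005, -0.001, 0.006, 0, 0.2], [0, 0, 0.008, 0, 0.2], [0, 0, 0.006, 0, 0.2], [0, 0, 0.004, 0, 0.2], [0, 0, 0.004, 0, 0.2], [0, 0, 0.003, 0, 0.2], [0, 0, 0.003, 0, 0.2], [0, 0, 0.001, 0, 0.2], [0, 0, 0, 0, 0.2], [0, 0, 0, 0, 0.2]]
  ]
}}

```text
time_s: 67.6
tool_pos: [0.4251, 0.3171, 0.0239]
eef_rot: [-0.01, 1.0, -0.001, 0.001]
wrist_force: [-2.3, -5.1, 16.7]
gripper_width: 0.0327
```

```bash
python3 -c "
from h import *
to(.4255,.3179,np.pi+.02,2);print(robot.sense()['wrist_force'],robot.sense()['joint_positions'])"
```

```text
pose [ 0.4251  0.317   0.0239 -3.1214] sd [0. 0. 0. 0.] tx ty -0.0004082691381404412 0.0008429078195541199 roll 0.00015594850418665374 z 0.023902489314074682
[-2.8379 -4.763  16.6409] [ 0.0475  0.6257 -0.993   1.9818  0.6752  0.9075  0.2865]
```

All five packs are in. Next I release, go over the handle and look at the lock grip.

Request:
{"op": "step_arm", "data": {
  "deltas": [
    [[0, 0, 0, 0, 0.5], [0, 0, 0, 0, 0.5], [0, 0, 0, 0, 0.5], [0, 0, -0.01, 0, 0.5], [0, 0, -0.03, 0, 0.5], [0, 0, -0.04, 0, 0.5], [0, 0, -0.04, 0, 0.5], [0, 0, -0.04, 0, 0.5], [0, 0, -0.03, 0, 0.5], [0, 0, 0, 0, 0.5]]
  ]
}}

```text
time_s: 68.95
tool_pos: [0.426, 0.3185, 0.2147]
eef_rot: [-0.01, 1.0, 0.001, 0.002]
wrist_force: [-0.2, -0.8, -0.3]
gripper_width: 0.0424
```

Request:
{"op": "step_arm", "data": {
  "deltas": [
    [[-0.035, -0.01, 0, 0, 0.5], [-0.035, -0.01, 0, 0, 0.5], [-0.035, -0.01, 0, 0, 0.5], [-0.036, -0.01, 0, 0, 0.5], [-0.036, -0.01, 0, 0, 0.5], [-0.036, -0.011, 0, 0, 0.5], [-0.036, -0.011, 0, 0, 0.7], [-0.036, -0.011, 0.02, 0, 0.7], [0, 0, 0.03, 0, 0.7], [0, 0, 0.01, 0, 0.7]]
  ]
}}

```text
time_s: 70.2
tool_pos: [0.7102, 0.2389, 0.1481]
eef_rot: [-0.01, 1.0, -0.001, -0.003]
wrist_force: [-0.5, -0.5, -0.2]
gripper_width: 0.0601
```

Request:
{"op": "step_arm", "data": {
  "deltas": [
    [[0, 0, 0, 0, 0.7], [0, 0, 0, 0, 0.7], [0, 0, 0, 0, 0.7], [0, 0, 0, 0, 0.7], [0, 0, 0, 0, 0.7], [0, 0, 0, 0, 0.7], [0, 0, 0, 0, 0.7], [0, 0, 0, 0, 0.7], [0, 0, 0, 0, 0.7], [0, 0, 0, 0, 0.7]]
  ]
}}

```text
time_s: 71.45
tool_pos: [0.7117, 0.2398, 0.152]
eef_rot: [-0.01, 1.0, -0.0, 0.0]
wrist_force: [0.2, -0.9, -0.6]
gripper_width: 0.0598
```

```bash
python3 - <<'E'
from h import *
c=shot("wrist","w23"); print(c["p"],robot.sense()["joint_positions"])
im=c["image"].astype(int); mx=im.max(2)
warm=(mx>85)&(mx<185)&(im[:,:,0]-im[:,:,2]>3)
for k in blobs(warm[:220],150,6000): print("warm",k.min(0),k.max(0),rect(plane(c,k,.056)),im[int(k[:,1].mean()),int(k[:,0].mean())])
to(.644,.24,np.pi+.02,2)
cv2.imwrite("pics/w23z.png",cv2.resize(c["image"][:300,120:520,::-1],(800,600),interpolation=cv2.INTER_CUBIC))
E
```

```text
[0.6432 0.2391 0.3048] [ 0.1642  0.8079 -0.9783  1.3083  0.6604  1.3587  0.7947]
warm [309 109] [329 139] (array([0.6462, 0.2386]), 1.0865141153335571, (24.30185890197754, 16.94532585144043)) [138 133 127]
warm [521  75] [639 182] (array([0.6502, 0.4614]), -80.69808101654053, (101.3601303100586, 87.72357940673828)) [196 195 181]
pose [ 0.7117  0.2398  0.152  -3.1213] sd [0. 0. 0. 0.] tx ty 0.06765742966883653 0.0015489100084528117 roll 0.0002619684530742461 z 0.15197831765243003
```

View pics/w23z.png

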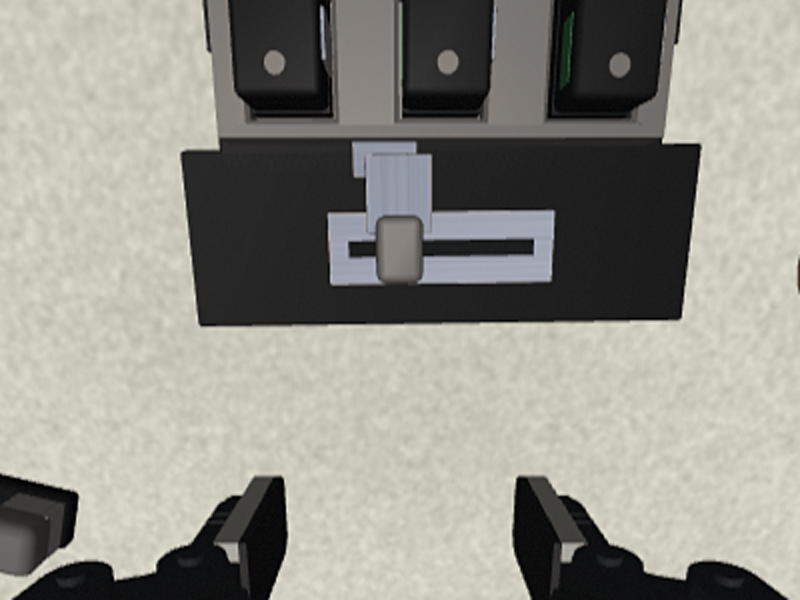

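The lock grip is at zoom (399,249), with its slot open to the right (+y) up to column 533. The three far packs are seated level.

Request:
{"op": "step_arm", "data": {
  "deltas": [
    [[0.033, 0.0005, 0, 0, 0.7], [0.0332, 0, 0.02, 0, 0.7], [0, 0, 0.03, 0, 0.7], [0, 0, 0.03, 0, 0.7], [0, 0, 0.03, 0, 0.6], [0, 0, 0.015, 0, 0.6], [0, 0, 0.007, 0, 0.6], [0, 0, 0, 0, 0.6], [0, 0, 0, 0, 0.05], [0, 0, 0, 0, 0.05]]
  ],
  "squeeze": 30
}}

```text
time_s: 72.85
tool_pos: [0.6461, 0.2392, 0.0212]
eef_rot: [-0.01, 1.0, 0.0, 0.001]
wrist_force: [-0.8, -0.3, 1.3]
gripper_width: 0.0194
```

Request:
{"op": "step_arm", "data": {
  "deltas": [
    [[0, 0, 0, 0, 0.05], [0, 0, 0, 0, 0.05], [0, 0, 0, 0, 0.05], [0, 0, 0, 0, 0.05], [0, 0, 0, 0, 0.05], [0, 0, 0, 0, 0.05], [0, 0.008, 0, 0, 0.05], [0, 0.01, 0, 0, 0.05], [0, 0.01, 0, 0, 0.05], [0, 0.01, 0, 0, 0.05]]
  ]
}}

```text
time_s: 74.1
tool_pos: [0.6448, 0.2769, 0.0212]
eef_rot: [-0.01, 1.0, -0.001, 0.0]
wrist_force: [-1.7, -2.6, 7.3]
gripper_width: 0.0194
```

Request:
{"op": "step_arm", "data": {
  "deltas": [
    [[0, 0.008, 0, 0, 0.05], [0, 0.005, 0, 0, 0.05], [0, 0.001, 0, 0, 0.05], [0, 0, 0, 0, 0.05], [0, 0, 0, 0, 0.05], [0, 0, 0, 0, 0.05], [0, 0, 0, 0, 0.05], [0, 0, 0, 0, 0.05], [0, 0, 0, 0, 0.05], [0, 0, 0, 0, 0.05]]
  ]
}}

```text
time_s: 75.35
tool_pos: [0.6446, 0.2838, 0.0211]
eef_rot: [-0.009, 1.0, -0.007, -0.001]
wrist_force: [-5.5, -13.0, 15.9]
gripper_width: 0.0194
```

Request:
{"op": "step_arm", "data": {
  "deltas": [
    [[0, 0.003, 0, 0, 0.05], [0, 0.003, 0, 0, 0.05], [0, 0, 0, 0, 0.05], [0, 0, 0, 0, 0.05], [0, 0, 0, 0, 0.05], [0, 0, 0, 0, 0.05], [0, 0, 0, 0, 0.05], [0, 0, 0, 0, 0.05], [0, 0, 0, 0, 0.05], [0, 0, 0, 0, 0.05]]
  ]
}}

```text
time_s: 76.6
tool_pos: [0.6447, 0.2839, 0.0211]
eef_rot: [-0.007, 1.0, -0.012, -0.002]
wrist_force: [-9.1, -23.0, 20.9]
gripper_width: 0.0197
```

```bash
python3 - <<'E'
from h import *
s=robot.sense();print(s["tool_pos"],s["wrist_force"],s["torque"],s["joint_positions"])
c=shot("wrist","w24")
cv2.imwrite("pics/w24z.png",cv2.resize(c["image"][100:400,120:520,::-1],(800,600),interpolation=cv2.INTER_CUBIC))
E
```

```text
[0.6447 0.2839 0.0211] [ -9.1319 -23.0144  20.8694] [-4.5177  1.7964  0.346 ] [ 0.088   0.8683 -0.9174  1.5275  0.749   1.1421  0.5904]
```

The tool is firmly stopped: 23 N and no further travel. The grip moved 45 mm. In the earlier picture the slot margins suggest the lock started about 5 mm along. I release, lift, photograph the lock from above, then turn for the handle and view the stand from two places.

Request:
{"op": "step_arm", "data": {
  "deltas": [
    [[0, -0.012, 0, 0, 0.05], [0, 0, 0, 0, 0.5], [0, 0, 0, 0, 0.5], [0, 0, 0, 0, 0.5], [0, 0, -0.02, 0, 0.5], [0, 0, -0.04, 0, 0.5], [0, 0, -0.04, 0, 0.5], [0, 0, -0.04, 0, 0.5], [0, 0, -0.04, 0, 0.5], [-0.03, 0, -0.02, 0, 0.5]]
  ]
}}

```text
time_s: 77.9
tool_pos: [0.6737, 0.2883, 0.2256]
eef_rot: [-0.012, 1.0, 0.001, 0.002]
wrist_force: [0.3, 0.7, 0.4]
gripper_width: 0.0428
```

Request:
{"op": "step_arm", "data": {
  "deltas": [
    [[-0.02, 0, -0.01, 0, 0.5], [0, 0, 0, 0, 0.5], [0, 0, 0, 0, 0.5], [0, 0, 0, 0, 0.5], [0, 0, 0, 0, 0.5], [0, 0, 0, 0, 0.5], [0, 0, 0, 0, 0.5], [0, 0, 0, 0, 0.5], [0, 0, 0, 0, 0.5], [0, 0, 0, 0, 0.5]]
  ]
}}

```text
time_s: 79.15
tool_pos: [0.6945, 0.286, 0.23]
eef_rot: [-0.01, 1.0, -0.0, -0.0]
wrist_force: [0.2, 0.1, -0.9]
gripper_width: 0.0427
```

```bash
python3 - <<'E'
from h import *
c=shot("wrist","w25"); print(pose(1)[0],robot.sense()["joint_positions"])
im=c["image"].astype(int); mx=im.max(2)
warm=(mx>85)&(mx<185)&(im[:,:,0]-im[:,:,2]>3)
for k in blobs(warm[:235],80,6000): print("warm",k.min(0),k.max(0),rect(plane(c,k,.056)))
al=(mx>140)&(im[:,:,2]-im[:,:,0]>6)
for k in blobs(al[:235],80,6000): print("alu",k.min(0),k.max(0),rect(plane(c,k,.014)))
E
```

```text
[ 0.6945  0.286   0.23   -3.1213] [ 0.093   0.7539 -1.006   1.2156  0.6195  1.4808  0.7647]
warm [ 44 221] [ 76 234] (array([ 0.7573, -0.0294]), -88.90700328350067, (39.099491119384766, 16.81887435913086))
warm [310 127] [325 149] (array([0.645 , 0.2833]), 1.0871270895004272, (24.007904052734375, 16.844003677368164))
warm [443 102] [535 182] (array([0.6473, 0.4762]), -87.90520644187927, (101.83516693115234, 88.23004913330078))
alu [255 102] [341 150] (array([0.6335, 0.2582]), -88.23714566230774, (108.09567260742188, 57.13217544555664))
alu [263  97] [287 108] (array([0.606 , 0.2305]), -88.91392767429352, (29.01885986328125, 12.711385726928711))
alu [342   0] [361   5] (array([0.4981, 0.3186]), -88.91856610774994, (21.41658592224121, 4.878779888153076))
alu [224   0] [243   5] (array([0.5006, 0.1864]), -88.91872322559357, (21.66519546508789, 4.8792619705200195))
```

Request:
{"op": "step_arm", "data": {
  "deltas": [
    [[0, 0, -0.03, 0.177, 0.8], [0, 0, -0.03, 0.177, 0.8], [0, 0, -0.03, 0.177, 0.8], [0, 0, 0, 0.177, 0.8], [0, 0, 0, 0.177, 0.8], [0, 0, 0, 0.177, 0.8], [0, 0, 0, 0.177, 0.8], [0, 0, 0, 0.177, 0.8], [0, 0, 0, 0.172, 0.8], [0, 0, 0, 0, 0.8]]
  ]
}}

```text
time_s: 80.45
tool_pos: [0.6944, 0.2862, 0.3201]
eef_rot: [0.705, 0.709, -0.0, 0.0]
wrist_force: [0.5, 0.2, -0.8]
gripper_width: 0.0684
```

```bash
python3 - <<'E'
from h import *
to(.54,-.30,np.pi/2,3); print(robot.sense()["joint_positions"])
E
```

```text
pose [0.6944 0.2861 0.3201 1.5766] sd [0.     0.     0.0001 0.0004] tx ty -0.5852417716827802 -0.15782350267405626 roll 0.005792763364856235 z 0.32008674433694745
[-0.0629  0.626  -0.7206  1.0762  0.3969  1.5681 -0.6771]
```

The lock grip is now at y 0.283 with the lug at 0.2305, so the tongue is well clear of the lug. Next, the two stand views.

Request:
{"op": "step_arm", "data": {
  "deltas": [
    [[-0.039, -0.0105, 0, 0.005, 0.8], [-0.039, -0.0105, 0, 0, 0.8], [-0.039, -0.0105, 0, 0, 0.8], [-0.039, -0.0105, 0, 0, 0.8], [-0.039, -0.0105, 0, 0, 0.8], [-0.039, -0.0105, 0, 0, 0.8], [-0.039, -0.0105, 0, 0, 0.8], [-0.039, -0.0105, 0, 0, 0.8], [-0.039, -0.0105, 0, 0, 0.8], [-0.039, -0.0105, 0, 0, 0.8]]
  ]
}}

```text
time_s: 81.85
tool_pos: [0.5885, -0.105, 0.3202]
eef_rot: [0.707, 0.707, 0.0, 0.0]
wrist_force: [0.6, 0.3, 0.2]
gripper_width: 0.0685
```

Request:
{"op": "step_arm", "data": {
  "deltas": [
    [[-0.039, -0.0105, 0, 0, 0.8], [-0.039, -0.0105, 0, 0, 0.8], [-0.039, -0.0105, 0, 0, 0.8], [-0.039, -0.0105, 0, 0, 0.8], [-0.03, -0.01, 0, 0, 0.8], [0, 0, 0, 0, 0.8], [0, 0, 0, 0, 0.8], [0, 0, 0, 0, 0.8], [0, 0, 0, 0, 0.8], [0, 0, 0, 0, 0.8]]
  ]
}}

```text
time_s: 83.1
tool_pos: [0.5369, -0.2891, 0.3201]
eef_rot: [0.707, 0.707, -0.0, 0.0]
wrist_force: [-0.4, 1.5, -0.4]
gripper_width: 0.0679
```

```bash
python3 - <<'E'
from h import *
c=shot("wrist","w26"); print(c["p"],pose(1)[0],robot.sense()["joint_positions"])
E
```

```text
[ 0.5357 -0.2211  0.4729] [ 0.5368 -0.2894  0.3201  1.5696] [ 0.8936  0.317  -0.615   1.4815  0.1836  1.401   0.2699]
```

Request:
{"op": "step_arm", "data": {
  "deltas": [
    [[0, 0.0, -0.03, 0, 0.8], [0.0, -0.03, -0.03, 0, 0.8], [0.0, -0.03, -0.03, 0, 0.8], [0, -0.03, 0, 0, 0.8], [0, 0, 0, 0, 0.8], [0, 0, 0, 0, 0.8], [0, 0, 0, 0, 0.8], [0, 0, 0, 0, 0.8], [0, 0, 0, 0, 0.8], [0, 0, 0, 0, 0.8]]
  ]
}}

```text
time_s: 84.4
tool_pos: [0.4467, -0.2895, 0.4099]
eef_rot: [0.708, 0.707, 0.0, -0.0]
wrist_force: [-0.7, 0.4, -0.0]
gripper_width: 0.0683
```

```bash
python3 - <<'E'
from h import *
c=shot("wrist","w27"); print(c["p"],pose(1)[0],robot.sense()["joint_positions"])
a=cv2.imread("pics/w26.png")[0:300,60:580]; b=c["image"][0:300,60:580,::-1]
cv2.imwrite("pics/m27.png",cv2.resize(np.vstack([a,b]),(520,600)))
E
```

```text
[ 0.4457 -0.2216  0.5627] [ 0.4467 -0.2895  0.41    1.569 ] [ 1.0231  0.1311 -0.5986  1.4948  0.0737  1.5384  0.4244]
```

View pics/m27.png

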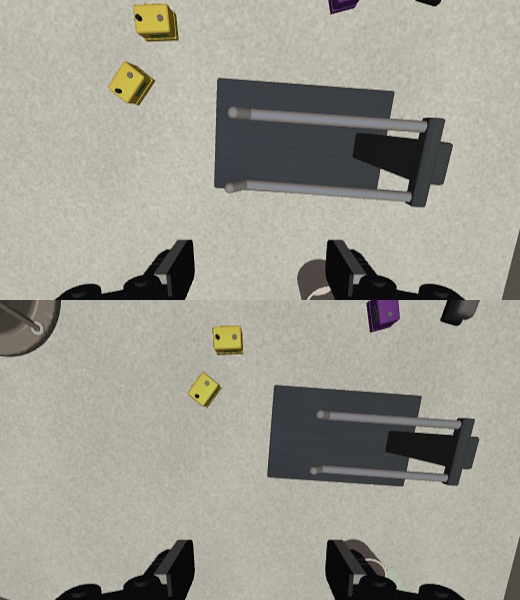

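The stand appears in both views. Prong tips are at (232,113) and (230,188) in the upper picture, and at (321,114) and (316,170) in the lower one. The prongs are turned about -4°.

```bash
python3 - <<'E'
from h import *
a,b=load("w26"),load("w27")
for pa,pb in(((232,113),(321,114)),((230,188),(316,170))):
    print("tip",tri([(a,(pa[0]+60,pa[1])),(b,(pb[0]+60,pb[1]))]))
for n,pa,pb in(("postL",(424,126),(459,424)),("postR",(411,197),(447,478))):
    print(n,tri([(a,(pa[0]+60,pa[1])),(b,(pb[0]+60,pb[1]-300))]))
# base plate edges and prong lines at z=.010 / .21
P=plane(a,[(278,78),(453,92),(275,187)],.010); print(P,np.degrees(np.arctan2(*(P[1]-P[0])[[1,0]])),np.degrees(np.arctan2(*(P[0]-P[2])[[1,0]])))
P=plane(a,[(310,113.5),(480,125),(310,185),(468,196)],.213); print(P)
for c,n in((a,"A"),(b,"B")):
    im=c["image"].astype(int); mx=im.max(2); m=(mx>88)&(mx<175)&(im[:,:,2]-im[:,:,0]>2)
    for k in blobs(m[:240],150,6000): print(n,k.min(0),k.max(0),rect(plane(c,k,.213)))
s=load("s0"); print(to(.4967,.2538,np.pi/2+.021,2))
E
```

```text
tip (array([ 0.5139, -0.2149,  0.232 ]), np.float64(0.2952009172365092))
tip (array([ 0.5108, -0.2763,  0.2352]), np.float64(0.08171188238540021))
postL (array([ 0.6766, -0.2258,  0.2196]), np.float64(0.011770199794897044))
postR (array([ 0.6779, -0.2905,  0.213 ]), np.float64(0.10641870896514259))
[[ 0.4742 -0.1594  0.01  ]
 [ 0.7387 -0.1797  0.01  ]
 [ 0.4624 -0.3266  0.01  ]] -4.3722175043930855 85.97989794573587
[[ 0.5277 -0.2151  0.213 ]
 [ 0.6767 -0.2251  0.213 ]
 [ 0.527  -0.2785  0.213 ]
 [ 0.6749 -0.2894  0.213 ]]
A [307 184] [471 199] (array([ 0.601 , -0.2845]), -4.5867462158203125, (154.05319213867188, 3.6823644638061523))
A [311 112] [486 128] (array([ 0.6055, -0.2209]), -4.04345703125, (154.22096252441406, 3.569481134414673))
B [383 168] [507 179] (array([ 0.6009, -0.2847]), -4.4833221435546875, (155.13833618164062, 3.5643794536590576))
B [390 114] [520 125] (array([ 0.6053, -0.221 ]), -3.9419479370117188, (154.6668243408203, 3.5385591983795166))
B [437   0] [459  23] (array([ 0.5837, -0.1073]), -77.35110282897949, (22.80022430419922, 21.774221420288086))
pose [ 0.4467 -0.2895  0.41    1.569 ] sd [0. 0. 0. 0.] tx ty 0.5434278721116763 0.04903888838353972 roll -0.02277710107018871 z 0.4099949759289029
None
```

Request:
{"op": "step_arm", "data": {
  "deltas": [
    [[0.039, 0.005, 0.01, -0.023, 0.8], [0.039, 0.005, 0.01, 0, 0.8], [0.039, 0.005, 0.01, 0, 0.8], [0.039, 0.005, 0.01, 0, 0.8], [0.039, 0.005, 0.01, 0, 0.8], [0.039, 0.005, 0.01, 0, 0.8], [0.039, 0.005, 0.01, 0, 0.8], [0.039, 0.005, 0.01, 0, 0.8], [0.039, 0.005, 0.01, 0, 0.8], [0.039, 0.004, 0.01, 0, 0.8]]
  ]
}}

```text
time_s: 85.8
tool_pos: [0.4884, 0.1023, 0.3099]
eef_rot: [0.7, 0.714, 0.0, 0.0]
wrist_force: [-0.3, -0.4, -1.0]
gripper_width: 0.0683
```

Request:
{"op": "step_arm", "data": {
  "deltas": [
    [[0.039, 0, 0, 0, 0.8], [0.039, 0, 0, 0, 0.8], [0.039, 0, 0, 0, 0.8], [0.036, 0, 0, 0, 0.8], [0, 0, 0.03, 0, 0.8], [0, 0, 0.03, 0, 0.8], [0, 0, 0.03, 0, 0.8], [0, 0, 0, 0, 0.8], [0, 0, 0, 0, 0.8], [0, 0, 0, 0, 0.8]]
  ]
}}

```text
time_s: 87.05
tool_pos: [0.4859, 0.2549, 0.2215]
eef_rot: [0.7, 0.714, 0.001, 0.0]
wrist_force: [-0.1, 0.3, -0.2]
gripper_width: 0.0683
```

```bash
python3 - <<'E'
from h import *
to(.4967,.2538,np.pi/2+.021,4); s=robot.sense(); print(s["joint_positions"])
c=shot("wrist","w28"); im=c["image"].astype(int); mx=im.max(2)
m=(mx>120)&(im[:,:,2]-im[:,:,0]>4)
for k in blobs(m,200,20000): print(k.min(0),k.max(0),rect(plane(c,k,.163)))
print(proj(c,[[.4967,.2538,.163],[.4967-.062*.021,.2538+.062,.163]]))
E
```

```text
pose [0.4857 0.2547 0.2212 1.5916] sd [0.0001 0.0001 0.0002 0.    ] tx ty -0.0011000489557873405 0.01097826129506884 roll -0.0001559481303110566 z 0.2212447776472685
[ 0.2429  0.3428 -0.9938  1.765   0.3078  1.1998 -0.8167]
[419 131] [464 216] (array([0.5726, 0.285 ]), -88.19457912445068, (64.16947937011719, 30.503742218017578))
[330 127] [342 287] (array([0.4967, 0.2539]), -88.6931723356247, (128.7672576904297, 7.868140697479248))
[319 117] [341 136] (array([0.4906, 0.3185]), 1.1276328563690186, (15.585808753967285, 13.0787353515625))
[[335.4542 213.372 ]
 [336.6209 130.6184]]
```

Request:
{"op": "step_arm", "data": {
  "deltas": [
    [[-0.001, 0.011, 0, 0, 0.8], [0, 0, 0.02, 0, 0.8], [0, 0, 0.025, 0, 0.8], [0, 0, 0.025, 0, 0.8], [0, 0, 0.015, 0, 0.8], [0, 0, 0.005, 0, 0.8], [0, 0, 0, 0, 0.8], [0, 0, 0, 0, 0.8], [0, 0, 0, 0, 0.3], [0, 0, 0, 0, 0]]
  ],
  "squeeze": 110
}}

```text
time_s: 88.55
tool_pos: [0.4963, 0.2535, 0.1304]
eef_rot: [0.7, 0.714, 0.0, 0.0]
wrist_force: [-0.7, 0.3, -1.3]
gripper_width: 0.033
```

Request:
{"op": "step_arm", "data": {
  "deltas": [
    [[0, 0, 0, 0, 0], [0, 0, 0, 0, 0], [0, 0, 0, 0, 0], [0, 0, 0, 0, 0], [0, 0, 0, 0, 0], [0, 0, 0, 0, 0], [0, 0, -0.002, 0, 0], [0, 0, -0.002, 0, 0], [0, 0, -0.002, 0, 0], [0, 0, 0, 0, 0]]
  ]
}}

```text
time_s: 89.8
tool_pos: [0.4951, 0.2528, 0.1354]
eef_rot: [0.7, 0.715, -0.001, -0.0]
wrist_force: [1.9, -0.3, -8.5]
gripper_width: 0.0095
```

```bash
python3 - <<'E'
from h import *
s=robot.sense(); print(pose(3),s["wrist_force"],s["torque"],s["gripper_width"])
E
```

```text
(array([0.4952, 0.2529, 0.1354, 1.592 ]), array([0.0001, 0.0001, 0.0001, 0.    ])) [ 1.9141 -0.3104 -8.4535] [ 0.0834 -0.4204  0.108 ] 0.009465263749672537
```

The handle is held, and 8.5 N matches the loaded carrier's weight, so the lock is free. Lifting slowly.

Request:
{"op": "step_arm", "data": {
  "deltas": [
    [[0, 0, -0.004, 0, 0], [0, 0, -0.008, 0, 0], [0, 0, -0.011, 0, 0], [0, 0, -0.011, 0, 0], [0, 0, -0.011, 0, 0], [0, 0, -0.011, 0, 0], [0, 0, -0.011, 0, 0], [0, 0, -0.011, 0, 0], [0, 0, -0.008, 0, 0], [0, 0, -0.004, 0, 0]]
  ]
}}

```text
time_s: 91.2
tool_pos: [0.4962, 0.2536, 0.2266]
eef_rot: [0.7, 0.715, 0.0, 0.0]
wrist_force: [0.2, 0.5, -7.3]
gripper_width: 0.0098
```

```bash
python3 - <<'E'
from h import *
to(.45,-.24,np.pi/2-.075,3); s=robot.sense(); print(s["wrist_force"],s["torque"],s["gripper_width"],s["joint_positions"],R.from_quat(s["eef_rot"]).as_matrix()[:,2])
a=load("d0"); c=shot("side","d29"); s2=shot("scene","s29")
# bar ends + plate in side: bright-bluish bar mask
for n,c in(("side",c),("scene",s2)):
    im=c["image"].astype(int); P=proj(c,[[.495,.2528,.165],[.495,.2528,.105]]); print(n,P)
E
```

```text
pose [0.4962 0.2536 0.2266 1.5919] sd [0.     0.0001 0.0002 0.    ] tx ty -0.49254187310003217 -0.05663014891018716 roll 0.09607197441288129 z 0.2265801861088335
[-0.6492  0.1358 -6.6066] [ 0.0256  0.0818 -0.0485] 0.009395624182435065 [ 0.2397  0.3571 -0.9884  1.737   0.3163  1.2191 -0.8097] [-0.0001 -0.0002 -1.    ]
side [[279.8661 232.3407]
 [280.6461 246.5754]]
scene [[407.6254 232.5854]
 [403.7704 244.2744]]
```

Request:
{"op": "step_arm", "data": {
  "deltas": [
    [[-0.01, -0.002, 0, 0, 0], [-0.02, -0.002, 0, 0, 0], [-0.03, -0.002, 0, 0, 0], [-0.03, -0.002, 0, 0, 0], [-0.03, -0.002, 0, 0, 0], [-0.03, -0.002, 0, 0, 0], [-0.03, -0.002, 0, 0, 0], [-0.03, -0.002, 0, 0, 0], [-0.03, -0.002, 0, 0, 0], [-0.03, -0.002, 0, 0, 0]]
  ]
}}

```text
time_s: 92.7
tool_pos: [0.481, -0.0185, 0.2259]
eef_rot: [0.7, 0.714, -0.001, 0.0]
wrist_force: [0.4, -0.0, -7.1]
gripper_width: 0.0098
```

Request:
{"op": "step_arm", "data": {
  "deltas": [
    [[-0.03, -0.002, 0, 0, 0], [-0.03, -0.002, 0, 0, 0], [-0.03, -0.002, 0, 0, 0], [-0.03, -0.002, 0, 0, 0], [-0.03, -0.002, 0, 0, 0], [-0.03, -0.002, 0, 0, 0], [-0.025, -0.003, 0, 0, 0], [-0.02, -0.002, 0, 0, 0], [-0.01, 0, 0, 0, 0], [0, 0, 0, 0, 0]]
  ]
}}

```text
time_s: 93.95
tool_pos: [0.4697, -0.2526, 0.2259]
eef_rot: [0.7, 0.714, 0.0, -0.0]
wrist_force: [0.6, -0.3, -6.5]
gripper_width: 0.0094
```

Request:
{"op": "step_arm", "data": {
  "deltas": [
    [[0, 0, 0, 0.024, 0], [0, 0, 0, 0.024, 0], [0, 0, 0, 0.024, 0], [0, 0, 0, 0.024, 0], [0, 0, 0, 0, 0], [0, 0, 0, 0, 0], [0, 0, 0, 0, 0], [0, 0, 0, 0, 0], [0, 0, 0, 0, 0], [0, 0, 0, 0, 0]]
  ]
}}

```text
time_s: 95.2
tool_pos: [0.4697, -0.2522, 0.2261]
eef_rot: [0.733, 0.68, -0.0, 0.0]
wrist_force: [0.1, -0.5, -7.4]
gripper_width: 0.0096
```

```bash
python3 - <<'E'
from h import *
c=shot("wrist","w30"); p=pose(2)[0]; print(p, robot.sense()["wrist_force"],robot.sense()["torque"],robot.sense()["joint_positions"])
to(.535,-.2473,np.pi/2-.075,1)
yaw=p[3]-np.pi/2; Rz=np.array([[np.cos(yaw),-np.sin(yaw)],[np.sin(yaw),np.cos(yaw)]])
im=c["image"].astype(int); mx=im.max(2); sp=mx-im.min(2)
lab=[k for k in blobs((mx>95)&(mx<200)&(sp<22),15,400)]
cen=[k.mean(0) for k in lab]
for i,j in((1,1),(1,0),(1,-1),(-1,1),(-1,-1)):
    q=p[:2]+Rz@[.07*i,.065*j]; e=proj(c,[[q[0],q[1],p[2]+.0276-.098]])[0]
    print((i,j),"exp",e,[np.round(x,1) for x in cen if np.linalg.norm(x-e)<28])
E
```

```text
[ 0.4697 -0.2522  0.2261  1.4958] [-0.2858  0.3047 -7.1889] [-0.043   0.0669  0.0262] [ 1.0514  0.2461 -0.7501  1.7941  0.1813  1.1717  0.1705]
pose [ 0.4697 -0.2522  0.226   1.4959] sd [0. 0. 0. 0.] tx ty 0.00979672492430744 0.06472648537317878 roll 8.48227401730739e-05 z 0.22604738880469039
(1, 1) exp [413.9598 124.5598] [array([428.8, 124.2])]
(1, 0) exp [407.06   207.2792] [array([419.5, 207.5]), array([403.7, 184.1])]
(1, -1) exp [401.1134 278.5701] []
(-1, 1) exp [227.7856 124.8195] [array([238.8, 123.7])]
(-1, -1) exp [240.6654 278.8454] [array([237. , 257.1])]
```

The pack caps are where they should be for a level carrier. Now moving in over the tips, then partly down.

Request:
{"op": "step_arm", "data": {
  "deltas": [
    [[0.001, 0.007, 0, 0, 0], [0.002, 0.012, 0, 0, 0], [0.002, 0.014, 0, 0, 0], [0.002, 0.014, 0, 0, 0], [0.002, 0.011, 0, 0, 0], [0.001, 0.007, 0, 0, 0], [0, 0, 0.005, 0, 0], [0, 0, 0.01, 0, 0], [0, 0, 0.01, 0, 0], [0, 0, 0.005, 0, 0]]
  ]
}}

```text
time_s: 96.6
tool_pos: [0.5342, -0.2472, 0.1948]
eef_rot: [0.733, 0.68, -0.001, -0.001]
wrist_force: [-0.2, -0.4, -6.3]
gripper_width: 0.0095
```

```bash
python3 - <<'E'
from h import *
to(.535,-.2473,np.pi/2-.075,4); s=robot.sense(); print(s["wrist_force"],s["torque"])
E
```

```text
pose [ 0.5345 -0.2471  0.195   1.4956] sd [0.0003 0.     0.0005 0.0001] tx ty -0.00014932134225336047 0.0005198370101516197 roll -0.00018669605062093808 z 0.19501656222975106
[ 0.1931 -0.6022 -7.0876] [-0.0036  0.0758 -0.0174]
```

Request:
{"op": "step_arm", "data": {
  "deltas": [
    [[0, 0, 0.002, 0, 0], [0, 0, 0.002, 0, 0], [0, 0, 0.001, 0, 0], [0, 0, 0.001, 0, 0], [0, 0, 0.001, 0, 0], [0, 0, 0.0005, 0, 0], [0, 0, 0, 0, 0], [0, 0, 0, 0, 0], [0, 0, 0, 0, 0], [0, 0, 0, 0, 0]]
  ]
}}

```text
time_s: 98.05
tool_pos: [0.5353, -0.2471, 0.1886]
eef_rot: [0.733, 0.68, -0.0, 0.0]
wrist_force: [-0.2, 0.4, -6.7]
gripper_width: 0.0098
```

Request:
{"op": "step_arm", "data": {
  "deltas": [
    [[0, 0, 0.0005, 0, 0], [0, 0, 0.0005, 0, 0], [0, 0, 0.0005, 0, 0], [0, 0, 0.0005, 0, 0], [0, 0, 0, 0, 0], [0, 0, 0, 0, 0], [0, 0, 0, 0, 0], [0, 0, 0, 0, 0], [0, 0, 0, 0, 0], [0, 0, 0, 0, 0]]
  ]
}}

```text
time_s: 99.3
tool_pos: [0.5354, -0.2472, 0.1872]
eef_rot: [0.733, 0.68, -0.0, 0.0]
wrist_force: [-4.5, 0.9, 5.5]
gripper_width: 0.0098
```

The carrier's weight is on the prongs at the expected height (bar centre 0.2148). I release and withdraw upward.

Request:
{"op": "step_arm", "data": {
  "deltas": [
    [[0, 0, 0, 0, 0.2], [0, 0, 0, 0, 0.3], [0, 0, 0, 0, 0.5], [0, 0, 0, 0, 0.6], [0, 0, 0, 0, 0.6], [0, 0, 0, 0, 0.6], [0, 0, -0.02, 0, 0.6], [0, 0, -0.03, 0, 0.6], [0, 0, -0.03, 0, 0.6], [0, 0, -0.03, 0, 0.6]]
  ]
}}

```text
time_s: 100.55
tool_pos: [0.5357, -0.247, 0.2992]
eef_rot: [0.733, 0.68, 0.0, 0.001]
wrist_force: [-0.0, -0.2, 0.8]
gripper_width: 0.0513
```

Request:
{"op": "step_arm", "data": {
  "deltas": [
    [[0, 0, -0.03, 0, 0.6], [0, 0, -0.03, 0, 0.6], [0, 0, -0.02, 0, 0.6], [0, 0, 0, 0, 0.6], [0, 0, 0, 0, 0.6], [0, 0, 0, 0, 0.6], [0, 0, 0, 0, 0.6], [0, 0, 0, 0, 0.6], [0, 0, 0, 0, 0.6], [0, 0, 0, 0, 0.6]]
  ]
}}

```text
time_s: 101.8
tool_pos: [0.5353, -0.2471, 0.3765]
eef_rot: [0.733, 0.68, -0.0, -0.0]
wrist_force: [0.1, -0.4, -0.2]
gripper_width: 0.0515
```

```bash
python3 - <<'E'
from h import *
s=robot.sense(); print(s["tool_pos"],s["wrist_force"],s["gripper_width"])
c=shot("wrist","w31"); im=c["image"].astype(int); mx=im.max(2); sp=mx-im.min(2)
m=(mx>120)&(im[:,:,2]-im[:,:,0]>4)
for k in blobs(m,150,20000): print("bar?",k.min(0),k.max(0),rect(plane(c,k,.22)))
for k in blobs((mx>70)&(mx<140)&(sp<22),300,20000): print("plate?",k.min(0),k.max(0),rect(plane(c,k,.087)))
a,b=shot("side","d31"),shot("scene","s31")
d=np.hstack([b["image"][90:270,180:340],a["image"][100:280,280:440]]); cv2.imwrite("pics/m31.png",cv2.resize(d[:,:,::-1],(800,450),interpolation=cv2.INTER_CUBIC))
E
```

```text
[ 0.5353 -0.2471  0.3765] [ 0.1275 -0.3914 -0.2188] 0.05146336081625004
bar? [326 209] [445 212] (array([ 0.6064, -0.2827]), -5.000892639160156, (134.6701202392578, 3.171266555786133))
bar? [326 154] [452 156] (array([ 0.611 , -0.2203]), -4.372749328613281, (135.1820068359375, 2.131465196609497))
bar? [317 124] [323 239] (array([ 0.5348, -0.247 ]), 85.63288116455078, (129.1036376953125, 6.960536479949951))
bar? [374   6] [399  41] (array([ 0.6098, -0.0951]), -76.4971923828125, (26.408695220947266, 19.5130615234375))
plate? [  0 334] [ 47 376] (array([-0.0499, -0.5649]), -22.506927490234375, (84.48800659179688, 84.0655288696289))
plate? [246 100] [452 239] (array([ 0.5816, -0.2629]), -4.3632049560546875, (312.1559753417969, 218.4549560546875))
plate? [461   0] [484  28] (array([ 0.7563, -0.0543]), 75.69812774658203, (34.17617416381836, 24.699743270874023))
plate? [5 0] [27 67] (array([ 0.1394, -0.034 ]), 82.73500061035156, (82.68141174316406, 26.554656982421875))
```

The bar lies at (0.535, -0.247), across both prongs. I wait for the swing to die out and check for stillness numerically.

Request:
{"op": "step_arm", "data": {
  "deltas": [
    [[0, 0, 0, 0, 0.6], [0, 0, 0, 0, 0.6], [0, 0, 0, 0, 0.6], [0, 0, 0, 0, 0.6], [0, 0, 0, 0, 0.6], [0, 0, 0, 0, 0.6], [0, 0, 0, 0, 0.6], [0, 0, 0, 0, 0.6], [0, 0, 0, 0, 0.6], [0, 0, 0, 0, 0.6]]
  ]
}}

```text
time_s: 103.2
tool_pos: [0.5353, -0.2471, 0.3765]
eef_rot: [0.733, 0.68, -0.0, 0.0]
wrist_force: [-0.1, -0.3, -0.1]
gripper_width: 0.0514
```

Request:
{"op": "step_arm", "data": {
  "deltas": [
    [[0, 0, 0, 0, 0.6], [0, 0, 0, 0, 0.6], [0, 0, 0, 0, 0.6], [0, 0, 0, 0, 0.6], [0, 0, 0, 0, 0.6], [0, 0, 0, 0, 0.6], [0, 0, 0, 0, 0.6], [0, 0, 0, 0, 0.6], [0, 0, 0, 0, 0.6], [0, 0, 0, 0, 0.6]]
  ]
}}

```text
time_s: 104.45
tool_pos: [0.5353, -0.2471, 0.3766]
eef_rot: [0.733, 0.68, -0.0, 0.0]
wrist_force: [0.0, -0.5, -1.2]
gripper_width: 0.0509
```

Request:
{"op": "step_arm", "data": {
  "deltas": [
    [[0, 0, 0, 0, 0.6], [0, 0, 0, 0, 0.6], [0, 0, 0, 0, 0.6], [0, 0, 0, 0, 0.6], [0, 0, 0, 0, 0.6], [0, 0, 0, 0, 0.6], [0, 0, 0, 0, 0.6], [0, 0, 0, 0, 0.6], [0, 0, 0, 0, 0.6], [0, 0, 0, 0, 0.6]]
  ]
}}

```text
time_s: 105.7
tool_pos: [0.5353, -0.2471, 0.3766]
eef_rot: [0.733, 0.68, -0.0, 0.0]
wrist_force: [-0.3, 0.5, -0.5]
gripper_width: 0.0513
```

Request:
{"op": "step_arm", "data": {
  "deltas": [
    [[0, 0, 0, 0, 0.6], [0, 0, 0, 0, 0.6], [0, 0, 0, 0, 0.6], [0, 0, 0, 0, 0.6], [0, 0, 0, 0, 0.6], [0, 0, 0, 0, 0.6], [0, 0, 0, 0, 0.6], [0, 0, 0, 0, 0.6], [0, 0, 0, 0, 0.6], [0, 0, 0, 0, 0.6]]
  ]
}}

```text
time_s: 106.95
tool_pos: [0.5353, -0.2471, 0.3766]
eef_rot: [0.733, 0.68, -0.0, 0.0]
wrist_force: [0.9, -0.1, -0.2]
gripper_width: 0.0514
```

```bash
cat > chk.py <<'E'
from h import *
# tilt & packs: dark blobs on hanging carrier vs expected pack-top centres; pocket-order projection at level
fr=[shot("wrist",f"c{i}") for i in range(8)]
g=[cv2.GaussianBlur(f["image"],(5,5),0).astype(int) for f in fr]
print("frame diffs",[int(np.abs(x[60:260,200:460]-g[0][60:260,200:460]).max()) for x in g[1:]])
c=fr[0]; im=c["image"].astype(int); mx=im.max(2)
B=np.array([.5348,-.247]); y=-.075; Rz=np.array([[np.cos(y),-np.sin(y)],[np.sin(y),np.cos(y)]])
def at(x,yy,z,t):   # carrier point hung & tilted by t about bar
    zz=z-.150; X=x*np.cos(t)+zz*np.sin(t); Z=-x*np.sin(t)+zz*np.cos(t); return np.r_[B+Rz@[X,yy],.215+Z]
cen=[k.mean(0) for k in blobs((mx>95)&(mx<215)&(mx-im.min(2)<22),8,300)]
for t in(0,.1,.15):
  print("tilt",t)
  for i,j in((1,1),(1,0),(1,-1),(-1,1),(-1,-1),(-1,0)):
    e=proj(c,[at(.07*i,.065*j,.052,t)])[0]; n=sorted(cen,key=lambda x:np.linalg.norm(x-e))[0]
    w=mx[int(e[1])-4:int(e[1])+5,int(e[0])-4:int(e[0])+5]; print((i,j),e.round(1),"median",int(np.median(w)),"dot",n.round(1))
print(robot.sense()["wrist_force"],robot.sense()["time_s"])
d=shot("side","d32"); 
for p in tops(load("w31")): print("dark",p[0],p[1],round(p[2],1),p[3],p[4])
E
python3 chk.py
```

```text
frame diffs [3, 3, 3, 3, 2, 3, 2]
tilt 0
(1, 1) [370.2 122.8] median 38 dot [392.1 272.5]
(1, 0) [368.2 169.3] median 37 dot [392.1 272.5]
(1, -1) [366.3 212.1] median 120 dot [392.1 272.5]
(-1, 1) [269.3 122.9] median 46 dot [247.  272.5]
(-1, -1) [273.4 212.2] median 40 dot [247.  272.5]
(-1, 0) [271.4 169.4] median 128 dot [247.  272.5]
tilt 0.1
(1, 1) [362.2 122.8] median 40 dot [392.1 272.5]
(1, 0) [360.5 168.6] median 39 dot [392.1 272.5]
(1, -1) [359.  210.8] median 121 dot [392.1 272.5]
(-1, 1) [261.5 123. ] median 45 dot [247.  272.5]
(-1, -1) [266.3 213.7] median 37 dot [247.  272.5]
(-1, 0) [264.  170.3] median 127 dot [247.  272.5]
tilt 0.15
(1, 1) [358.2 122.7] median 41 dot [392.1 272.5]
(1, 0) [356.7 168.3] median 39 dot [392.1 272.5]
(1, -1) [355.3 210.2] median 121 dot [392.1 272.5]
(-1, 1) [257.6 123. ] median 44 dot [247.  272.5]
(-1, -1) [262.8 214.6] median 33 dot [247.  272.5]
(-1, 0) [260.3 170.8] median 127 dot [247.  272.5]
[ 0.2303  0.3727 -0.5923] 107.35
dark [271.2301 208.9204] [ 0.4347 -0.3309] -1.8 (61.18989944458008, 50.20637512207031) 2.0
dark [362.2952 169.2   ] [ 0.6127 -0.2654] -4.4 (59.40788650512695, 32.634151458740234) 1.0
dark [408.4767 130.9419] [ 0.7006 -0.222 ] -4.4 (80.86983489990234, 62.38087463378906) 8.0
dark [364.6271 122.2712] [ 0.6195 -0.1912] -4.4 (59.94588088989258, 40.943477630615234) 1.0
dark [267.7063 122.8254] [ 0.4462 -0.1795] -4.4 (59.104042053222656, 42.544410705566406) 2.0
dark [378.213   35.0648] [ 0.6338 -0.0604] -41.2 (52.018211364746094, 33.6227912902832) 28.0
```

Frames are identical, so it is hanging still, and four packs are visible. The fifth spot, (1,-1), lies under a prong, so I check the pixels on either side of it and look for stray packs on the desk.

```bash
python3 - <<'E'
from h import *
c=load("c0"); mx=c["image"].max(2)
print("below prong, col 340..390:",mx[190:236:2,340:392:6])
s=load("s31"); d=load("d31")
for n,c in(("scene",s),("side",d)):
    im=c["image"].astype(int)
    for P in([.472,.054],[.581,.039],[.665,.053],[.56,-.057],[.481,-.045],[.565,.06]):
        u,v=proj(c,[[*P,.02]])[0].astype(int); print(n,P,int(im[v-3:v+4,u-3:u+4].max(2).mean()),end="; ")
E
```

```text
below prong, col 340..390: [[115 119 117 116 115 114 112  64  66]
 [116 120 118 116 116 114 113  66  66]
 [114  86  86  80  79  77  86  65  65]
 [115  24   8  50  53  13  78  65  65]
 [114   7  13  48  49   7  80  67  66]
 [115   7   9 125 117   6  26  65  63]
 [114   5  28  26  26  27  27  67  66]
 [115   3  35  36  35  31  32  74  74]
 [ 77  76  78  75  74  73  69 106 105]
 [122 123 121 120 120 120 120 117 117]
 [148 149 147 147 147 146 144 144 144]
 [134 136 137 136 136 137 137 135 135]
 [110  58  67  72  71  91  91 159 160]
 [112   2  33  31  29  29  18 188 186]
 [113  92  31  30  31  28  17 182 181]
 [112 116  28  27  26  25  26 186 180]
 [112 112  88  91  91  89 109 181 187]
 [111 107 107 105 104 103 115 176 187]
 [168 176 179 193 192 195 192 181 187]
 [186 182 191 186 181 188 189 190 184]
 [187 179 192 183 188 188 190 190 184]
 [193 182 184 185 187 191 197 189 182]
 [188 179 186 184 194 191 192 179 194]]
scene [0.472, 0.054] 174; scene [0.581, 0.039] 175; scene [0.665, 0.053] 174; scene [0.56, -0.057] 172; scene [0.481, -0.045] 173; scene [0.565, 0.06] 174; side [0.472, 0.054] 211; side [0.581, 0.039] 215; side [0.665, 0.053] 213; side [0.56, -0.057] 213; side [0.481, -0.045] 212; side [0.565, 0.06] 213;
```

The fifth pack shows dark on both sides of the prong, in its pocket. The old pack spots on the desk are empty. The carrier hangs still and nothing touches the gripper.

```bash
python3 -c "
from cell import order
print(order.finish_job())"
```

```text
the job is handed in; nothing more can be done
None
```

I handed the job in at about 107 s. All five transmitters are in their own pockets, the lock is at its end stop, and the loaded carrier hangs by its handle on the hook stand.

**Last checks**
- **Hang:** the bar lies at (0.535, -0.247), across both prongs. It took the weight at 0.2148 m bar-centre height, where 0.215 was expected. Eight frames in a row did not differ beyond noise, the gripper was clear above, and the wrist force was near zero.
- **Transmitters:** all five show dark in their pockets; the one at the far, -y corner sits under a prong, with dark pixels on both sides of it. Their old spots on the desk are empty. Four seated within 0.2 mm of the expected floor height. The one in the middle of the far row was judged from where the push stopped, and it looked level afterwards.

**What went wrong or disagreed**
- **Finger reach:** the fingertips ended about 27 mm short of the quoted reach. The first grasp closed on air above a pack, so I gripped lower from then on.
- **Jammed pack:** the third pack tilted on going in and shifted the carrier about 3 mm in the dock's play. I set the pack back on the desk, re-measured and seated it freely.
- **Lock travel:** the grip moved 45 mm, not 50, before a firm stop at 23 N. The tongue was clear of the lug, and the slot margins suggest it started about 5 mm along.
- **Prong height:** I measured the prong tips 4–7 mm higher than the text says; contact height matched the text.
- **No final look:** the 16-picture limit stopped me viewing the final pictures, so the last checks are numeric only. I did not check the tape roll, mug and stapler at the end; no move was aimed at or gripped any of them.

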